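# Fetch the controller from between the flasks

### The arm

A 6-joint arm with a two-finger parallel gripper is mounted at the origin on the work surface. World frame = base frame: x ahead of the robot, y to its left, z up, the work surface at z = 0. Lengths are in m, angles in rad, forces in N, time in s.
With the tool pointing down it reaches from about 0.325 to 0.75 m from the base axis. Payload 7.6 kg.
Tool frame: the origin (TCP) lies at the very end of the fingers, on their centre line; the grasp point (between the pads) lies 19 mm behind it; z points along the fingers, y is the direction in which the jaws open and shut (so a half turn about z gives the same grasp; the last joint's range is limited). The gripper opens to 85 mm and grips with 20 to 120 N. Pads are 22 mm wide; open, the fingers measure 114 mm over their backs; the gripper's body (76 mm by 85 mm) begins 54 mm behind the grasp point. The pads swing forward as they close: fully open they stand 13 mm farther back than shut.
Start: joints at [1.11, 0.052, 1.401, -0, 1.689, -0.07], TCP at [0.2, 0.485, 0.231] pointing down, gripper open.
Joint ranges: [-2.9, 2.9], [-0.91, 2.17], [0.12, 2.37], [-1.06, 4.2], [0.26, 2.73], [-2.93, 2.93]. Speed limits (rad/s): [2.57, 2.57, 3.01, 3.14, 3.14, 3.14].

### API

Orientations are given as a 3x3 rotation matrix whose columns are the frame's x, y, z axes.
In Python, from rig import ctrl, vision gives the robot as it stands. The module is installed in compiled form; this text tells all that it offers.
- The arm moves only by the tool step_arm, never from a script. Its argument "deltas" is a list of rows, each an object of numbers: "wx", "wy", "wz": the turn, a rotation vector about the tool's x, y, z in degrees; "dx", "dy", "dz": the shift along the tool's x, y, z in m; "claw": the opening, from 0 (shut) to 1 (fully open). In form: [{"wx": .., "wy": .., "wz": .., "dx": .., "dy": .., "dz": .., "claw": ..}, ...]. A call has 1 to 8 rows; each row shifts and turns the commanded pose from where the row before left it, along the tool's axes as they then stand; what a row does not reach is not made up. A row lasts 1/12 s, in which the tool goes at most 41.7 mm and 7.16 degrees, less where a joint would pass 70% of its speed; a pose out of reach is approached as far as the arm can. A call is refused whole if a number of a shift passes 0.0417 or a number of a turn 7.16, either way. A call with a gripper value outside its range is refused whole. The fingers move at their own pace and stop on an object; "force" is the grip in N (left out, the last holds). Time passes only in rows, so rows that do not move let the fingers close. It gives the time, the measured TCP pose, the force and the opening at its end, in the units of the state.
- ctrl.observe(): the state, without advancing time (a new reading comes with each control period).
- vision.camera(name): name is "scene" or "side" or "wrist"; returns a dict with "frame" (420x560x3 uint8, red, green, blue), "intrinsics" (3x3 intrinsics, pixels), "k1" (the pictures are not rectified: a ray, as slopes to the right and down, at radius r is drawn at 1 + k1 r^2 times it, then the intrinsics apply), "world_to_cam" (4x4, takes a point from world to camera coordinates). Camera axes: x right, y up, looking along -z (the intrinsics and any distortion apply to the point x, -y, -z); pixel columns grow to the right and rows downward; lengths in m; the calibration is good to about 2 mm. A picture is of the moment at which its call begins. There is no depth.
- ctrl.sign_off(): hands the job in, once; it reports no verdict.
The state is a dict: "time": time; "q": joint angles; "dq": joint speeds; "effort": joint torques, N m; "ee_pos": TCP position; "ee_rot": TCP orientation; "ft_force": force on the tool from outside, world axes, zero at the start; "wrist_torque": the same for the moment, N m; "gripper_width": opening from 0.0 (shut) to 1.0 (fully open).
Only numpy, scipy, OpenCV 4.12 (cv2) and the standard library are available. Lean on these libraries where they do the work, as an engineer would, in place of code of your own. Each camera call takes 0.05 s, during which the arm holds its last target.

### The job

Two stoppered flasks stand in the way of the green controller board. First move both flasks onto the side mat, and while they stand there lift the controller off the two modules it lies on without shifting them, and lay it flat on the white plate in the open grey control box, centred and with its long sides along the box's long sides. Then put each flask back, upright and centred, on the stirrer of its own colour.

Things in the scene. Friction and masses are not known exactly. Their poses are not given: they have to be found in the camera images.
- yellow_flask: Empty conical glass flask with a YELLOW stopper stuck firmly in it and yellow bands; one rigid round piece, about 0.18 kg, upright on the yellow stirrer. Origin: centre of its underside, z up. Foot 92 mm across, neck 35 mm across from 105 to 156 mm above the underside, stopper 32 to 38 mm across up to 167 mm. Grip the neck from above at about 135 mm.
- blue_flask: The same flask with a BLUE stopper and blue bands, same sizes and origin. Starts upright on the blue stirrer.
- controller: Controller board: rigid aluminium tray with green circuit board, black chips, white terminals; 90 mm (x) by 60 mm (y) by 18 mm high, about 0.12 kg. Origin: centre of its underside, z up. Grip it by its sides, across the 60 mm. Starts bridging the two modules, between the flasks, which leave no room for fingers beside it. Either way round is the same.
- black_module: Loose black relay module under one end of the controller, 60 mm (x) by 56 mm (y) by 18 mm high, about 0.12 kg; origin: centre of its underside. The controller rests on its top. Not to be shifted.
- red_module: Loose red relay module under the controller's other end, same size and origin. The two modules lie side by side along the controller's length, 6 mm apart, and stick out about 18 mm beyond its ends. Not to be shifted.
- yellow_stirrer: Flat round YELLOW stirrer, fixed, 100 mm across and 10 mm high, with a black disc on its top. Origin: centre of its underside, which lies 6 mm above the table on a thin grey board; its top is 10 mm above the origin. Home of the yellow flask.
- blue_stirrer: The same stirrer in BLUE, same sizes and origin. Home of the blue flask.
- side_mat: Fixed brown-red rubber mat with a dark edge, 260 mm (x) by 150 mm (y) by 3 mm high, left or right of the flasks. Origin: centre of its underside. Both flasks fit on it side by side along its x.
- control_box: Fixed open grey plastic box, 190 mm (x) by 150 mm (y) outside, walls 42 mm high, 5 mm thick, on the other side of the flasks from the mat. Origin: centre of its underside. In the middle of its floor a white plate 115 mm (x) by 85 mm (y), top 9 mm above the origin; the controller belongs on it, long axis along the box's x.
Mind the look-alikes: they are no part of the job. Leave any purple or red look-alike of the yellow_flask alone.

How it is judged:
By the outcome, as a careful person would: the job done as asked, in the order asked, and still so for the second after the job is handed in, with the robot touching nothing.
It also fails if it takes over 128 s, if anything falls off the work surface, if the arm or the gripper's body presses on something with over 40 N, if the wrist force passes 120 N, or if a joint passes its speed limit or range.

## Working session

There is one attempt and no reset: what is moved stays moved. The work goes in short steps, Python scripts to look and compute and a tool call to move; the robot and the scene stay as the last step left them, time stands still between calls to the robot, and variables do not carry over. Pictures are saved under pics/ and viewed, and the job is handed in when it is done.

Besides the shell and the picture viewer there is one more tool, called by a JSON object that holds its "op" and its "data", one argument or row to a line. step_arm: Moves the arm, as the interface text tells. Its arguments: {"type":"object","properties":{"deltas":{"type":"array","items":{"type":"object","properties":{"wx":{"type":"number"},"wy":{"type":"number"},"wz":{"type":"number"},"dx":{"type":"number"},"dy":{"type":"number"},"dz":{"type":"number"},"claw":{"type":"number"}}}},"force":{"type":"number"}},"required":["deltas"]}

```bash
mkdir -p pics; python3 - <<'E'
from rig import ctrl, vision
import cv2,numpy as np
s=ctrl.observe()
for k in s: print(k,np.round(s[k],4).tolist())
for n in("scene","side","wrist"):
    c=vision.camera(n); cv2.imwrite(f"pics/{n}0.png",c["frame"][:,:,::-1]); print(n,np.round(c["intrinsics"],2).tolist(),c["k1"],np.round(c["world_to_cam"],4).tolist())
E
```

```text
time 0.0
q [1.1097, 0.0529, 1.4017, 0.0, 1.6886, -0.0703]
dq [-0.0009, 0.0023, -0.0007, -0.0009, 0.0003, 0.0006]
effort [0.0001, -38.1676, -36.0181, -0.0001, 0.0064, 0.0]
ee_pos [0.1998, 0.4851, 0.2305]
ee_rot [[-0.9246, 0.3809, -0.0007], [0.3809, 0.9246, -0.0015], [0.0001, -0.0016, -1.0]]
ft_force [-0.3636, 0.3111, 0.0915]
wrist_torque [-0.0198, -0.0522, -0.0198]
gripper_width 0.9994
scene [[400.01, 0.0, 276.33], [0.0, 400.01, 212.84], [0.0, 0.0, 1.0]] -0.029813091676140484 [[-0.4242, 0.9055, 0.0049, 0.2352], [-0.7245, -0.3427, 0.598, 0.3643], [0.5432, 0.2502, 0.8015, -1.2761], [0.0, 0.0, 0.0, 1.0]]
side [[505.42, 0.0, 278.4], [0.0, 505.42, 204.45], [0.0, 0.0, 1.0]] -0.1621747742997987 [[0.8183, -0.5747, 0.0094, -0.4429], [0.3511, 0.5128, 0.7834, -0.2606], [-0.4551, -0.6378, 0.6214, -0.9655], [0.0, 0.0, 0.0, 1.0]]
wrist [[298.1, 0.0, 277.1], [0.0, 298.1, 212.0], [0.0, 0.0, 1.0]] -0.02470922889275941 [[0.381, 0.9246, -0.0017, -0.5249], [-0.8758, 0.3604, -0.3212, 0.041], [-0.2963, 0.1238, 0.947, -0.3812], [0.0, 0.0, 0.0, 1.0]]
```

View pics/scene0.png

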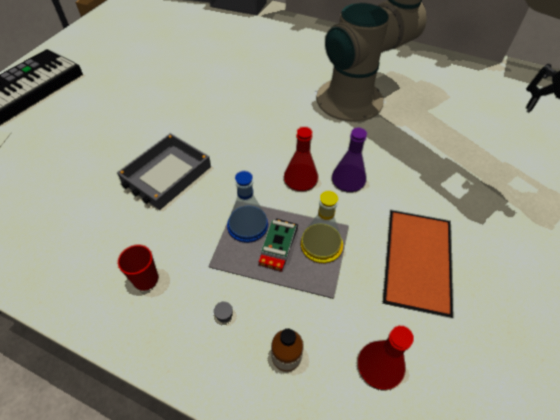

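View pics/side0.png

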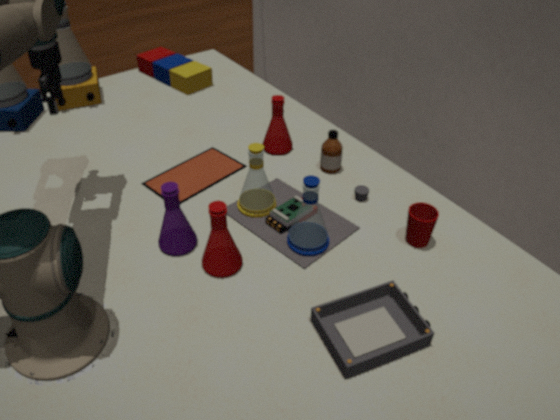

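View pics/wrist0.png

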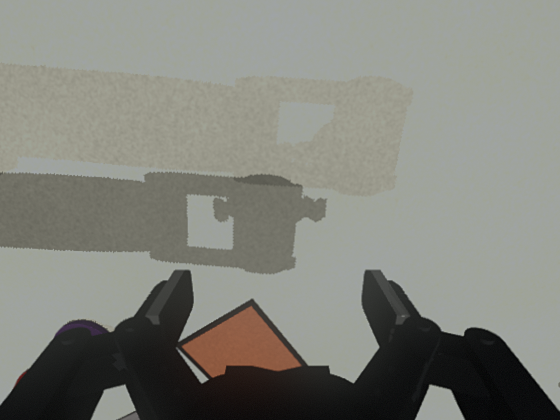

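```bash
cat > h.py <<'E'
import cv2,numpy as np
from rig import ctrl,vision
from scipy.optimize import least_squares
def grab(n,fn=None):
    c=vision.camera(n); c={k:(np.array(v) if k!="k1" else v) for k,v in c.items()}
    if fn: cv2.imwrite(f"pics/{fn}.png",c["frame"][:,:,::-1])
    return c
def proj(c,P):
    P=np.atleast_2d(P); q=P@c["world_to_cam"][:3,:3].T+c["world_to_cam"][:3,3]
    s=np.stack([q[:,0]/-q[:,2],-q[:,1]/-q[:,2]],1)
    s=s*(1+c["k1"]*(s**2).sum(1,keepdims=True))
    K=c["intrinsics"]; return np.stack([K[0,0]*s[:,0]+K[0,2],K[1,1]*s[:,1]+K[1,2]],1)
def ray(c,u):
    K=c["intrinsics"]; d=(np.array(u,float)-[K[0,2],K[1,2]])/[K[0,0],K[1,1]]; s=d.copy()
    for _ in range(20): s=d/(1+c["k1"]*(s@s))
    R=c["world_to_cam"][:3,:3];t=c["world_to_cam"][:3,3]
    v=R.T@np.array([s[0],-s[1],-1]); return -R.T@t, v/np.linalg.norm(v)
def onz(c,u,z):
    o,v=ray(c,u); return o+v*(z-o[2])/v[2]
def tri(obs):
    A=0;b=0;rs=[]
    for c,u in obs:
        o,v=ray(c,u);M=np.eye(3)-np.outer(v,v);A=A+M;b=b+M@o;rs.append((o,M))
    p=np.linalg.solve(A,b); return p,[np.linalg.norm(M@(p-o)) for o,M in rs]
def crop(c,x0,y0,w,h,k,fn):
    im=c["frame"][y0:y0+h,x0:x0+w,::-1]; im=cv2.resize(im,None,fx=k,fy=k,interpolation=cv2.INTER_CUBIC)
    for i in range(0,w,20): cv2.putText(im,str(x0+i),(i*k,8),0,.3,(0,255,255),1); cv2.line(im,(i*k,10),(i*k,16),(0,255,255),1)
    for i in range(0,h,20): cv2.putText(im,str(y0+i),(0,i*k+3),0,.3,(0,255,255),1)
    cv2.imwrite(f"pics/{fn}.png",im)
E
python3 - <<'E'
from h import *
a=grab("scene");b=grab("side")
crop(a,205,160,150,140,5,"a1");crop(b,215,135,150,140,5,"b1")
crop(a,110,130,110,85,6,"a2");crop(b,300,275,140,105,5,"b2")
E
```

```text
(no output)
```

View pics/a1.png

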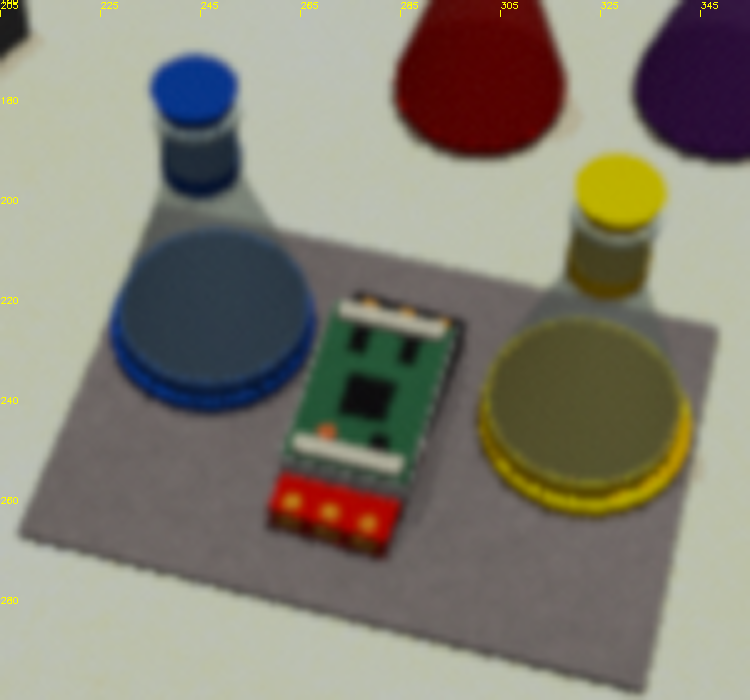

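View pics/b1.png

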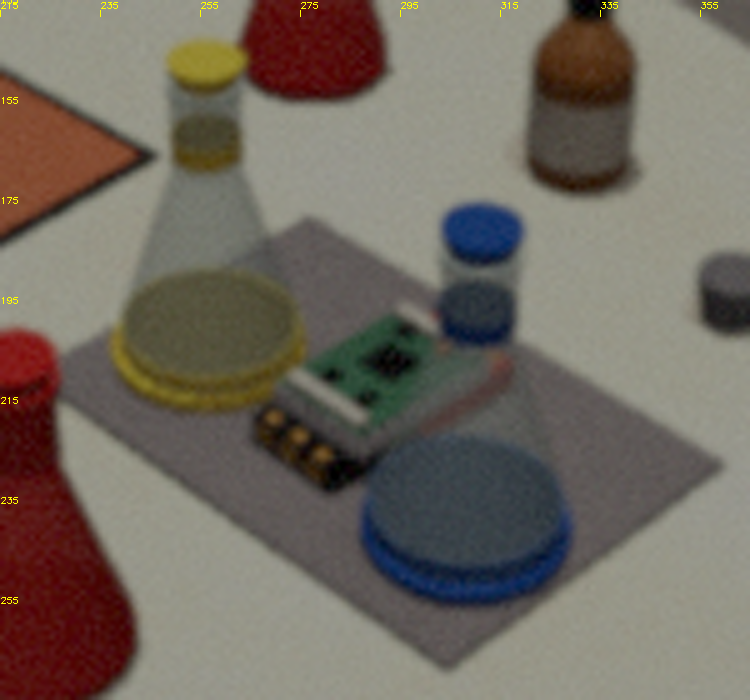

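View pics/a2.png

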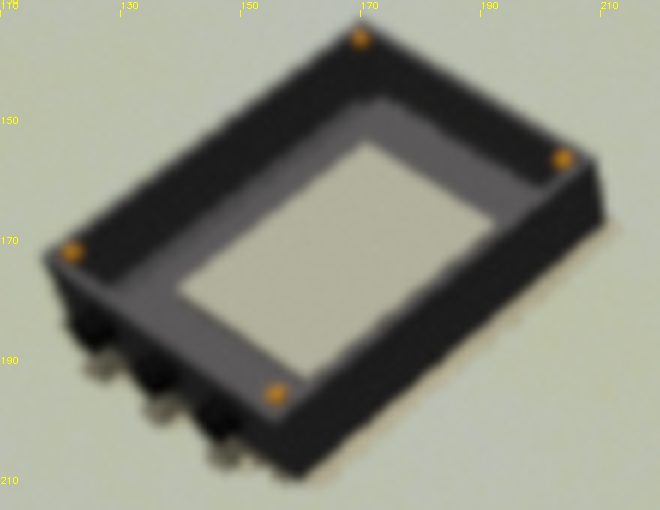

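View pics/b2.png

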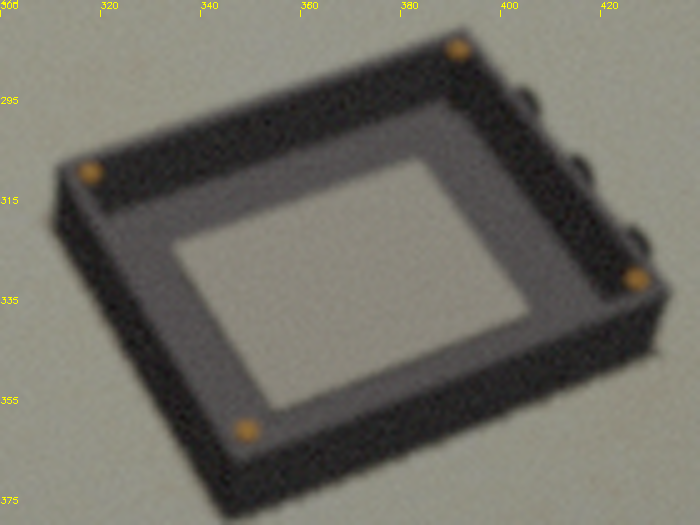

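```bash
python3 - <<'E'
from h import *
a=grab("scene");b=grab("side")
def T(n,u,v):
    p,r=tri([(a,u),(b,v)]);print(n,np.round(p,4),np.round(r,4))
T("blue top",(244,177.6),(311.6,181.4));T("yel top",(329,198),(256.4,147.6))
T("blue st",(247.6,221.5),(308.2,235.6));T("yel st",(321.8,240.2),(257.2,200))
T("boxA",(122,171.8),(427.4,330.8));T("boxB",(156.2,195.5),(391.6,284.6));T("boxC",(203.8,156.3),(318.2,309.4));T("boxD",(170.2,136.3),(349.4,361))
T("plate1",(110+370/6,130+142/6),(300+280/5,275+410/5))
T("plate2",(110+495/6,130+222/6),(300+175/5,275+243/5))
T("plate3",(110+310/6,130+380/6),(300+418/5,275+157/5))
T("plate4",(110+178/6,130+288/6),(300+528/5,275+310/5))
for n,u in (("m1",(391,212)),("m2",(451,221)),("m3",(452,312)),("m4",(386,300))): print(n,onz(a,u,.003).round(4))
for n,u in (("r1",(400,338)),("redflask",(304,133)),("purple",(358,135))): print(n,onz(a,u,.16).round(4))
T("red",(304,133),(218,208));T("pur",(358,134),(170,189))
for n,u,z in (("g1",(205+342/5,160+302/5),.042),("g2",(205+462/5,160+322/5),.042),("g3",(205+408/5,160+472/5),.042),("g4",(205+285/5,160+455/5),.042)): print(n,onz(a,u,z).round(4))
T("ctrlchip",(205+368/5,160+396/5),(215+392/5,135+361/5))
E
```

```text
blue top [ 0.5794 -0.0646  0.1783] [0.0008 0.0008]
yel top [0.5557 0.1152 0.1789] [0.0012 0.0012]
blue st [ 0.5803 -0.0643  0.0222] [0.0002 0.0002]
yel st [0.5554 0.1156 0.023 ] [0.0011 0.0011]
boxA [ 0.5895 -0.4248  0.0393] [0.0001 0.0001]
boxB [ 0.6174 -0.2979  0.0395] [0.0001 0.0001]
boxC [ 0.4518 -0.2618  0.04  ] [0.0001 0.0001]
boxD [ 0.4239 -0.3879  0.039 ] [0.0002 0.0002]
plate1 [ 0.4558 -0.3719  0.0062] [0.002 0.002]
plate2 [ 0.4745 -0.2895  0.0078] [0.0005 0.0005]
plate3 [ 0.5863 -0.3128  0.006 ] [0.0005 0.0005]
plate4 [ 0.5674 -0.396   0.0065] [0. 0.]
m1 [0.3887 0.2405 0.003 ]
m2 [0.3518 0.3836 0.003 ]
m3 [0.5928 0.4305 0.003 ]
m4 [0.6256 0.2948 0.003 ]
r1 [0.7657 0.3219 0.16  ]
redflask [ 0.3794 -0.0106  0.16  ]
purple [0.3308 0.1072 0.16  ]
red [ 0.3802 -0.0107  0.1603] [0.0005 0.0005]
pur [0.3273 0.1058 0.1595] [0.0003 0.0003]
g1 [ 0.5636 -0.0035  0.042 ]
g2 [0.5501 0.0519 0.042 ]
g3 [0.6346 0.0624 0.042 ]
g4 [0.6499 0.0094 0.042 ]
ctrlchip [0.6034 0.0273 0.0362] [0.0012 0.0012]
```

```bash
python3 - <<'E'
from h import *
for n in("scene","side"):
    c=grab(n); f=cv2.cvtColor(c["frame"],cv2.COLOR_RGB2HSV)
    m=cv2.inRange(f,(3,110,70),(18,255,255)); k,l,s,ce=cv2.connectedComponentsWithStats(m)
    i=1+np.argmax(s[1:,4]); print(n,s[i])
    ct=max(cv2.findContours((l==i).astype(np.uint8),0,1)[0],key=cv2.contourArea)[:,0]
    P=np.array([onz(c,u,.003)[:2] for u in ct]); r=cv2.minAreaRect((P*1000).astype(np.float32)); print(r)
E
cat >> h.py <<'E'
def go(x,y,z,yaw=None):
    """print tool-frame deltas to target; yaw = world angle (deg) of tool y axis (mod 180)"""
    s=ctrl.observe(); R=np.array(s["ee_rot"]); p=np.array(s["ee_pos"])
    d=R.T@(np.array([x,y,z])-p); cur=np.degrees(np.arctan2(R[1,1],R[0,1]))
    w=0 if yaw is None else -((yaw-cur+90)%180-90)
    print("t",round(s["time"],2),"pos",p.round(4),"yaw",round(cur,2),"tilt",np.degrees([R[0,2],R[1,2]]).round(2),"tool d",d.round(4),"wz",round(w,2),"rows>=",round(np.linalg.norm(d)/.0417,1),round(abs(w)/7.16,1),"q",np.round(s["q"],2))
E
python3 -c "
from h import *
go(.5555,.1154,.25,97.8)"
```

```text
scene [ 386  212   64  102 5507]
((491.73193359375, 335.2807922363281), (248.5612030029297, 137.14476013183594), 11.945526123046875)
side [  77    1  176   77 5828]
((907.3958740234375, 1455.772705078125), (967.3338012695312, 839.3175048828125), 59.055908203125)
t 0.45 pos [0.2    0.4854 0.2313] yaw 67.61 tilt [0. 0.] tool d [-0.4697 -0.2067 -0.0187] wz -30.19 rows>= 12.3 4.2 q [ 1.11  0.05  1.4   0.    1.69 -0.07]
```

{"op": "step_arm", "data": {
  "deltas": [
    {"wz": -6.04, "dz": -0.004},
    {"wz": -6.04, "dz": -0.004},
    {"wz": -6.04, "dz": -0.004},
    {"wz": -6.04, "dz": -0.004},
    {"wz": -6.04, "dz": -0.003},
    {},
    {}
  ],
  "force": 40
}}

```text
invalid input
```

```bash
python3 -c "
from h import *
go(.5555,.1154,.25,97.8);go(.5,.16,.25,97.8)"
```

```text
t 0.45 pos [0.2    0.4854 0.2313] yaw 67.61 tilt [0. 0.] tool d [-0.4697 -0.2067 -0.0187] wz -30.19 rows>= 12.3 4.2 q [ 1.11  0.05  1.4   0.    1.69 -0.07]
t 0.45 pos [0.2    0.4854 0.2313] yaw 67.61 tilt [0. 0.] tool d [-0.4014 -0.1866 -0.0187] wz -30.19 rows>= 10.6 4.2 q [ 1.11  0.05  1.4   0.    1.69 -0.07]
```

{"op": "step_arm", "data": {
  "deltas": [
    {"wx": 0, "wy": 0, "wz": -6.04, "dx": 0, "dy": 0, "dz": -0.004, "claw": 1},
    {"wx": 0, "wy": 0, "wz": -6.04, "dx": 0, "dy": 0, "dz": -0.004, "claw": 1},
    {"wx": 0, "wy": 0, "wz": -6.04, "dx": 0, "dy": 0, "dz": -0.004, "claw": 1},
    {"wx": 0, "wy": 0, "wz": -6.04, "dx": 0, "dy": 0, "dz": -0.004, "claw": 1},
    {"wx": 0, "wy": 0, "wz": -6.04, "dx": 0, "dy": 0, "dz": -0.003, "claw": 1}
  ],
  "force": 40
}}

```text
time: 0.87
ee_pos: [0.2, 0.4855, 0.2507]
ee_rot: [[-0.99, -0.141, 0.0], [-0.141, 0.99, 0.0], [-0.0, 0.0, -1.0]]
ft_force: [0.5, -0.7, 0.1]
gripper_width: 1.002
```

```bash
python3 -c "
from h import *
go(.5555,.1154,.25,97.8);go(.5,.16,.25,97.8)"
```

```text
t 0.87 pos [0.2    0.4855 0.2507] yaw 98.11 tilt [0.01 0.03] tool d [-0.2997 -0.4165  0.0006] wz 0.31 rows>= 12.3 0.0 q [ 1.11  0.05  1.37 -0.    1.73 -0.6 ]
t 0.87 pos [0.2    0.4855 0.2507] yaw 98.11 tilt [0.01 0.03] tool d [-0.2511 -0.3646  0.0007] wz 0.31 rows>= 10.6 0.0 q [ 1.11  0.05  1.37 -0.    1.73 -0.6 ]
```

{"op": "step_arm", "data": {
  "deltas": [
    {"wx": 0, "wy": 0, "wz": 0, "dx": -0.023, "dy": -0.033, "dz": 0, "claw": 1},
    {"wx": 0, "wy": 0, "wz": 0, "dx": -0.023, "dy": -0.033, "dz": 0, "claw": 1},
    {"wx": 0, "wy": 0, "wz": 0, "dx": -0.023, "dy": -0.033, "dz": 0, "claw": 1},
    {"wx": 0, "wy": 0, "wz": 0, "dx": -0.023, "dy": -0.033, "dz": 0, "claw": 1},
    {"wx": 0, "wy": 0, "wz": 0, "dx": -0.023, "dy": -0.033, "dz": 0, "claw": 1},
    {"wx": 0, "wy": 0, "wz": 0, "dx": -0.023, "dy": -0.033, "dz": 0, "claw": 1},
    {"wx": 0, "wy": 0, "wz": 0, "dx": -0.023, "dy": -0.033, "dz": 0, "claw": 1},
    {"wx": 0, "wy": 0, "wz": 0, "dx": -0.023, "dy": -0.033, "dz": 0, "claw": 1}
  ]
}}

```text
time: 1.53
ee_pos: [0.4191, 0.2472, 0.2506]
ee_rot: [[-0.991, -0.136, 0.001], [-0.136, 0.991, 0.0], [-0.001, 0.0, -1.0]]
ft_force: [0.6, 1.1, -0.2]
gripper_width: 0.995
```

```bash
python3 -c "
from h import *
c=grab('wrist','w1')
print(proj(c,[[.5557,.1152,.183],[.5794,-.0646,.183]]),-c['world_to_cam'][:3,:3].T@c['world_to_cam'][:3,3])
go(.5555,.1154,.25,97.8)"
```

```text
[[109.52124899 348.44178382]
 [-81.49309091 343.27861561]] [0.33657318 0.23685048 0.39321019]
t 1.58 pos [0.423  0.2424 0.2502] yaw 97.47 tilt [ 0.13 -0.16] tool d [-0.1149 -0.1431  0.0008] wz -0.33 rows>= 4.4 0.0 q [ 0.45 -0.06  1.47 -0.    1.73 -1.26]
```

View pics/w1.png

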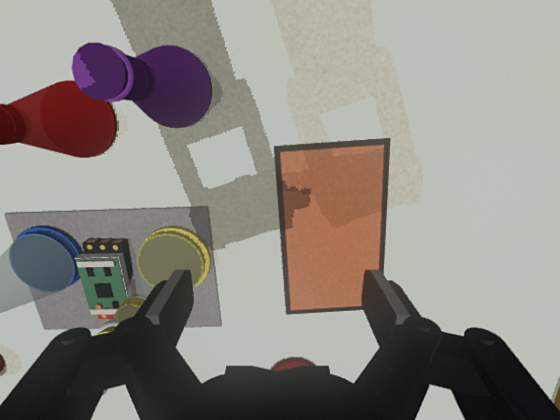

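{"op": "step_arm", "data": {
  "deltas": [
    {"wx": 0, "wy": 0, "wz": 0, "dx": -0.023, "dy": -0.0286, "dz": 0, "claw": 1},
    {"wx": 0, "wy": 0, "wz": 0, "dx": -0.023, "dy": -0.0286, "dz": 0, "claw": 1},
    {"wx": 0, "wy": 0, "wz": 0, "dx": -0.023, "dy": -0.0286, "dz": 0, "claw": 1},
    {"wx": 0, "wy": 0, "wz": 0, "dx": -0.023, "dy": -0.0286, "dz": 0, "claw": 1},
    {"wx": 0, "wy": 0, "wz": 0, "dx": -0.023, "dy": -0.0286, "dz": 0, "claw": 1},
    {"wx": 0, "wy": 0, "wz": 0, "dx": 0, "dy": 0, "dz": 0, "claw": 1}
  ]
}}

```text
time: 2.08
ee_pos: [0.5544, 0.1184, 0.2489]
ee_rot: [[-0.991, -0.131, -0.001], [-0.131, 0.991, -0.002], [0.001, -0.002, -1.0]]
ft_force: [-0.9, -0.2, -0.7]
gripper_width: 1.0
```

```bash
python3 -c "
from h import *
c=grab('wrist','w2');s=np.array(ctrl.observe()['ee_pos'])
print(proj(c,[[.5557,.1152,.183],[.5794,-.0646,.183],s]))
for z in (.183,):print([onz(c,u,z).round(4) for u in ((277,146),)])
go(.5557,.1153,.132,97.8)"
```

```text
[[271.69434849 228.79941921]
 [ 35.56773835 228.3728755 ]
 [279.6189936  270.78127234]]
[array([0.4944, 0.1112, 0.183 ])]
t 2.13 pos [0.5529 0.1205 0.2492] yaw 97.58 tilt [-0.09 -0.03] tool d [-0.0023 -0.0055  0.1172] wz -0.22 rows>= 2.8 0.0 q [ 0.15  0.17  1.24 -0.    1.73 -1.55]
```

View pics/w2.png

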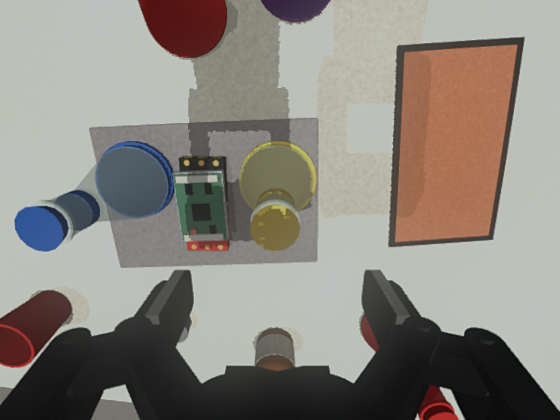

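```bash
python3 - <<'E'
from h import *
c=grab('wrist');a=grab("scene");b=grab("side")
crop(c,160,140,160,120,5,"w2c")
f=cv2.cvtColor(c["frame"],cv2.COLOR_RGB2HSV)
for n,u,ua,ub in (("y",(275,226),(329,198),(256.4,147.6)),("b",(42,228),(244,177.6),(311.6,181.4))):
    print(n,onz(c,u,.183).round(4),[np.round(x,4) for x in tri([(c,u),(a,ua),(b,ub)])],onz(a,ua,.183).round(4),onz(b,ub,.183).round(4))
go(.5557,.1153,.132,97.8)
E
```

```text
y [0.5517 0.1196 0.183 ] [array([0.5551, 0.117 , 0.1779]), array([0.0031, 0.0016, 0.0026])] [0.5579 0.1167 0.183 ] [0.5525 0.1081 0.183 ]
b [ 0.5771 -0.0573  0.183 ] [array([ 0.58  , -0.0635,  0.1776]), array([0.0015, 0.0015, 0.0011])] [ 0.5824 -0.0619  0.183 ] [ 0.5757 -0.0703  0.183 ]
t 2.28 pos [0.5511 0.1234 0.2504] yaw 97.84 tilt [-0.    0.02] tool d [-0.0034 -0.0087  0.1184] wz 0.04 rows>= 2.8 0.0 q [ 0.15  0.16  1.25  0.    1.73 -1.55]
```

View pics/w2c.png

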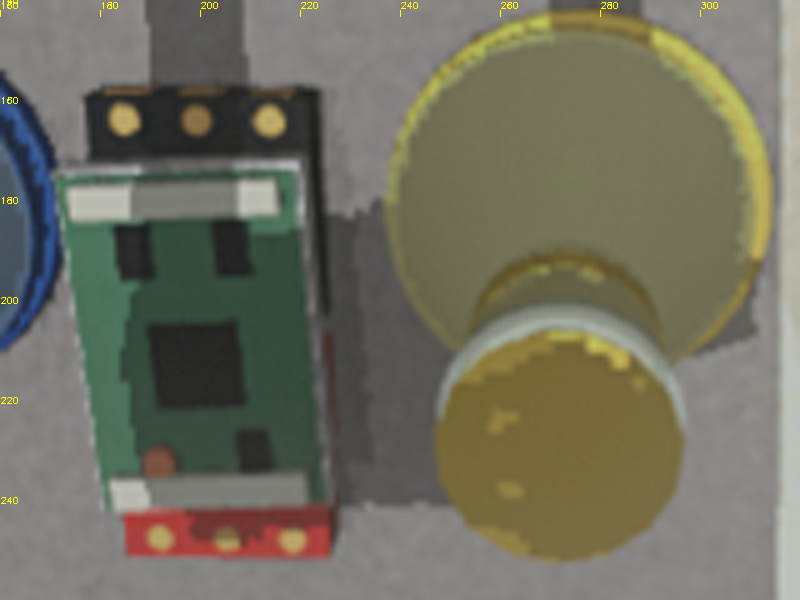

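```bash
python3 - <<'E'
from h import *
for i in range(4):
    go(.5557,.1153,.132,97.8); c=grab('wrist')
crop(c,160,140,160,120,5,"w3c")
def blob(c,lo,hi,box):
    f=cv2.cvtColor(c["frame"],cv2.COLOR_RGB2HSV);m=cv2.inRange(f,lo,hi);x0,y0,x1,y1=box
    k=np.zeros_like(m);k[y0:y1,x0:x1]=m[y0:y1,x0:x1];n,l,s,ce=cv2.connectedComponentsWithStats(k);i=1+np.argmax(s[1:,4]);return s[i],ce[i]
print(blob(c,(20,120,60),(32,255,255),(240,195,310,262)),blob(c,(105,150,50),(125,255,255),(0,180,75,262)))
E
```

```text
t 2.28 pos [0.5511 0.1234 0.2504] yaw 97.84 tilt [-0.    0.02] tool d [-0.0034 -0.0087  0.1184] wz 0.04 rows>= 2.8 0.0 q [ 0.15  0.16  1.25  0.    1.73 -1.55]
t 2.33 pos [0.551  0.1237 0.2505] yaw 97.88 tilt [0.01 0.02] tool d [-0.0035 -0.009   0.1185] wz 0.08 rows>= 2.9 0.0 q [ 0.16  0.16  1.25  0.    1.73 -1.55]
t 2.38 pos [0.5509 0.1239 0.2507] yaw 97.9 tilt [0.03 0.02] tool d [-0.0035 -0.0092  0.1187] wz 0.1 rows>= 2.9 0.0 q [ 0.16  0.16  1.25  0.    1.73 -1.55]
t 2.43 pos [0.551  0.1238 0.2508] yaw 97.9 tilt [0.04 0.02] tool d [-0.0034 -0.0091  0.1188] wz 0.1 rows>= 2.9 0.0 q [ 0.16  0.16  1.25  0.    1.73 -1.55]
(array([ 243,  208,   48,   44, 1400], dtype=int32), array([264.56785714, 227.47285714])) (array([  10,  208,   48,   43, 1579], dtype=int32), array([ 33.15199493, 228.74034199]))
```

View pics/w3c.png

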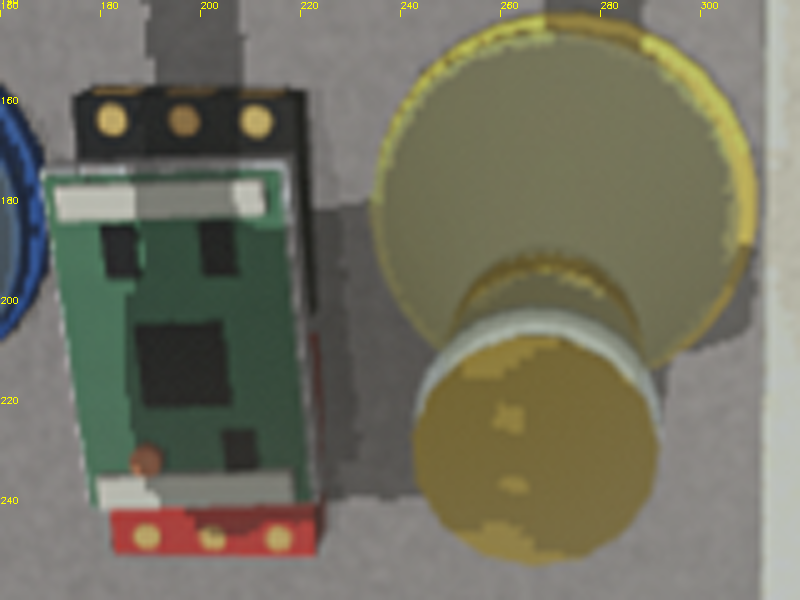

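```bash
python3 - <<'E'
from h import *
c=grab('wrist');a=grab("scene");b=grab("side")
for n,u,ua,ub in (("y",(267,230),(329,198),(256.4,147.6)),("b",(34,229.5),(244,177.6),(311.6,181.4))):
    print(n,onz(c,u,.183).round(4),[np.round(x,4) for x in tri([(c,u),(a,ua),(b,ub)])])
P=np.array([onz(c,u,.042)[:2] for u in ((169,174.4),(217.4,172.6),(223.6,241.6),(178.4,240))])
print(P.round(4),P.mean(0),cv2.minAreaRect((P*1000).astype(np.float32)))
print("a/b proj of wrist center",proj(a,[*P.mean(0),.042]),proj(b,[*P.mean(0),.042]))
e=P[2]-P[1];e2=P[3]-P[0];print(np.degrees(np.arctan2(e[1],e[0])),np.degrees(np.arctan2(e2[1],e2[0])),np.linalg.norm(e),np.linalg.norm(e2),np.linalg.norm(P[0]-P[1]))
# yellow stirrer ring top outer; x 373..757,y 12.. 
M=[onz(c,u,.016) for u in ((160+373/5,140+200/5),(160+757/5,140+185/5),(160+560/5,140+13/5))];print(np.round(M,4))
for us in (((399,45),(524,38),(493,240),(390,246)),):print([onz(c,u,.003).round(3) for u in us])
go(.5557,.1153,.132,97.8)
E
```

```text
y [0.5547 0.1174 0.183 ] [array([0.5561, 0.1162, 0.1788]), array([0.0013, 0.0013, 0.0017])]
b [ 0.5793 -0.0615  0.183 ] [array([ 0.5802, -0.0644,  0.1789]), array([0.0011, 0.0011, 0.0011])]
[[ 0.5574 -0.0053]
 [ 0.5474  0.0521]
 [ 0.6362  0.0667]
 [ 0.642   0.0086]] [0.59574125 0.03052283] ((596.474853515625, 30.624420166015625), (90.00159454345703, 58.32854080200195), 9.303528785705566)
a/b proj of wrist center [[280.84434365 235.94697597]] [[289.6909491  205.65148237]]
9.303526604822673 9.35255674901786 0.09000160124928863 0.08576131468841658 0.05833203979807503
[[0.5598 0.0704 0.016 ]
 [0.5423 0.1679 0.016 ]
 [0.5063 0.112  0.016 ]]
[array([0.375, 0.245, 0.003]), array([0.345, 0.39 , 0.003]), array([0.599, 0.447, 0.003]), array([0.629, 0.3  , 0.003])]
t 2.63 pos [0.5513 0.1234 0.2506] yaw 97.86 tilt [0.03 0.01] tool d [-0.0032 -0.0086  0.1186] wz 0.06 rows>= 2.9 0.0 q [ 0.15  0.16  1.25  0.    1.73 -1.55]
```

{"op": "step_arm", "data": {
  "deltas": [
    {"wx": 0, "wy": 0, "wz": 0, "dx": -0.0032, "dy": -0.0076, "dz": 0.01, "claw": 1},
    {"wx": 0, "wy": 0, "wz": 0, "dx": 0, "dy": 0, "dz": 0.02, "claw": 1},
    {"wx": 0, "wy": 0, "wz": 0, "dx": 0, "dy": 0, "dz": 0.025, "claw": 1},
    {"wx": 0, "wy": 0, "wz": 0, "dx": 0, "dy": 0, "dz": 0.025, "claw": 1},
    {"wx": 0, "wy": 0, "wz": 0, "dx": 0, "dy": 0, "dz": 0.02, "claw": 1},
    {"wx": 0, "wy": 0, "wz": 0, "dx": 0, "dy": 0, "dz": 0.0186, "claw": 1},
    {"wx": 0, "wy": 0, "wz": 0, "dx": 0, "dy": 0, "dz": 0, "claw": 1},
    {"wx": 0, "wy": 0, "wz": 0, "dx": 0, "dy": 0, "dz": 0, "claw": 1}
  ]
}}

```text
time: 3.3
ee_pos: [0.5552, 0.1153, 0.1305]
ee_rot: [[-0.991, -0.136, -0.003], [-0.136, 0.991, -0.0], [0.003, -0.0, -1.0]]
ft_force: [0.6, -0.0, 0.4]
gripper_width: 1.0
```

```bash
python3 -c "
from h import *
c=grab('wrist','w4');b=grab('side')
crop(b,200,110,140,110,5,'b4')
go(.5555,.1163,.132,97.8)"
```

```text
t 3.4 pos [0.5564 0.1156 0.1331] yaw 97.8 tilt [0.12 0.02] tool d [0.0008 0.0008 0.0011] wz 0.0 rows>= 0.0 0.0 q [ 0.14  0.22  1.41  0.    1.51 -1.57]
```

View pics/w4.png

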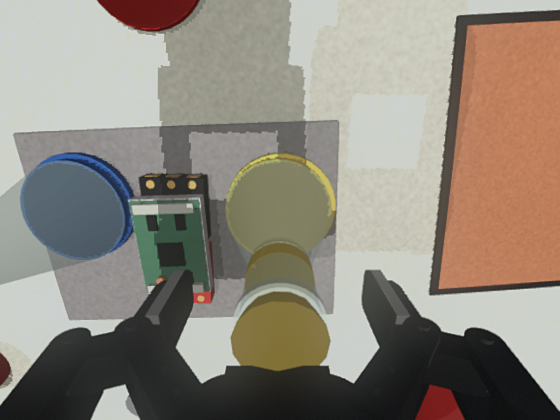

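View pics/b4.png

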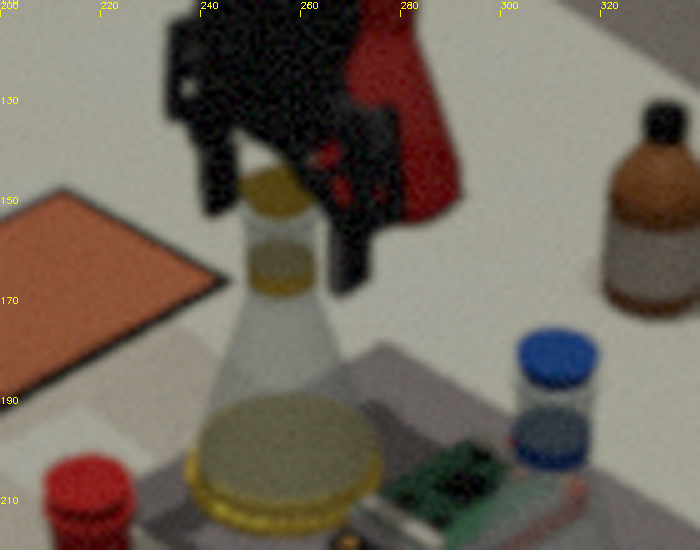

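{"op": "step_arm", "data": {
  "deltas": [
    {"wx": 0, "wy": 0, "wz": 0, "dx": 0, "dy": 0, "dz": 0, "claw": 0},
    {"wx": 0, "wy": 0, "wz": 0, "dx": 0, "dy": 0, "dz": 0, "claw": 0},
    {"wx": 0, "wy": 0, "wz": 0, "dx": 0, "dy": 0, "dz": 0, "claw": 0},
    {"wx": 0, "wy": 0, "wz": 0, "dx": 0, "dy": 0, "dz": 0, "claw": 0},
    {"wx": 0, "wy": 0, "wz": 0, "dx": 0, "dy": 0, "dz": 0, "claw": 0},
    {"wx": 0, "wy": 0, "wz": 0, "dx": 0, "dy": 0, "dz": 0, "claw": 0},
    {"wx": 0, "wy": 0, "wz": 0, "dx": 0, "dy": 0, "dz": 0, "claw": 0},
    {"wx": 0, "wy": 0, "wz": 0, "dx": 0, "dy": 0, "dz": 0, "claw": 0}
  ],
  "force": 40
}}

```text
time: 4.07
ee_pos: [0.556, 0.1159, 0.1323]
ee_rot: [[-0.991, -0.136, 0.001], [-0.136, 0.991, 0.0], [-0.001, 0.0, -1.0]]
ft_force: [-0.5, 2.3, 4.5]
gripper_width: 0.401
```

```bash
python3 -c "
from h import *
print(ctrl.observe()['gripper_width'],ctrl.observe()['ft_force'])
go(.555,.349,.2)"
```

```text
0.4013883339055162 [-0.46467472  2.30862266  4.48911331]
t 4.07 pos [0.556  0.1159 0.1323] yaw 97.82 tilt [0.06 0.02] tool d [-0.0308  0.231  -0.0676] wz 0 rows>= 5.8 0.0 q [ 0.14  0.22  1.41  0.    1.51 -1.57]
```

{"op": "step_arm", "data": {
  "deltas": [
    {"wx": 0, "wy": 0, "wz": 0, "dx": 0, "dy": 0, "dz": -0.015, "claw": 0},
    {"wx": 0, "wy": 0, "wz": 0, "dx": 0, "dy": 0, "dz": -0.02, "claw": 0},
    {"wx": 0, "wy": 0, "wz": 0, "dx": 0, "dy": 0.01, "dz": -0.02, "claw": 0},
    {"wx": 0, "wy": 0, "wz": 0, "dx": -0.0061, "dy": 0.021, "dz": -0.0126, "claw": 0},
    {"wx": 0, "wy": 0, "wz": 0, "dx": -0.0061, "dy": 0.03, "dz": 0, "claw": 0},
    {"wx": 0, "wy": 0, "wz": 0, "dx": -0.0061, "dy": 0.035, "dz": 0, "claw": 0},
    {"wx": 0, "wy": 0, "wz": 0, "dx": -0.0061, "dy": 0.035, "dz": 0, "claw": 0},
    {"wx": 0, "wy": 0, "wz": 0, "dx": -0.0064, "dy": 0.035, "dz": 0, "claw": 0}
  ]
}}

```text
time: 4.73
ee_pos: [0.5632, 0.2856, 0.1982]
ee_rot: [[-0.991, -0.135, -0.002], [-0.135, 0.991, -0.001], [0.002, -0.001, -1.0]]
ft_force: [0.8, -1.1, -1.8]
gripper_width: 0.398
```

{"op": "step_arm", "data": {
  "deltas": [
    {"wx": 0, "wy": 0, "wz": 0, "dx": 0, "dy": 0.03, "dz": 0, "claw": 0},
    {"wx": 0, "wy": 0, "wz": 0, "dx": 0, "dy": 0.02, "dz": 0, "claw": 0},
    {"wx": 0, "wy": 0, "wz": 0, "dx": 0, "dy": 0.015, "dz": 0, "claw": 0},
    {"wx": 0, "wy": 0, "wz": 0, "dx": 0, "dy": 0, "dz": 0, "claw": 0},
    {"wx": 0, "wy": 0, "wz": 0, "dx": 0, "dy": 0, "dz": 0, "claw": 0}
  ]
}}

```text
time: 5.15
ee_pos: [0.5546, 0.3487, 0.1984]
ee_rot: [[-0.991, -0.136, -0.001], [-0.136, 0.991, -0.001], [0.001, -0.001, -1.0]]
ft_force: [1.1, -0.3, -2.4]
gripper_width: 0.4
```

```bash
python3 -c "
from h import *
c=grab('wrist','w5');a=grab('scene','a5')
go(.555,.349,.120,97.8)"
```

```text
t 5.25 pos [0.5552 0.3476 0.199 ] yaw 97.74 tilt [-0.02 -0.04] tool d [-0.      0.0015  0.079 ] wz -0.06 rows>= 1.9 0.0 q [ 0.5   0.44  1.02 -0.    1.69 -1.2 ]
```

View pics/w5.png

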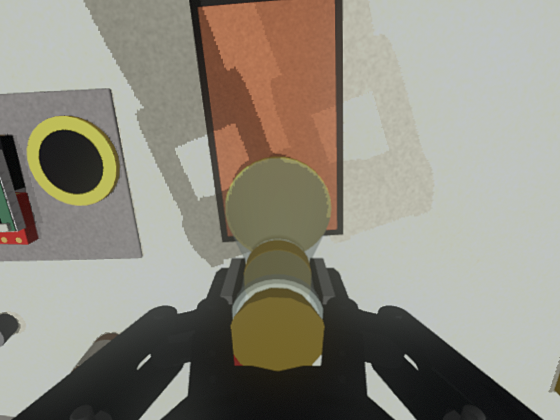

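View pics/a5.png

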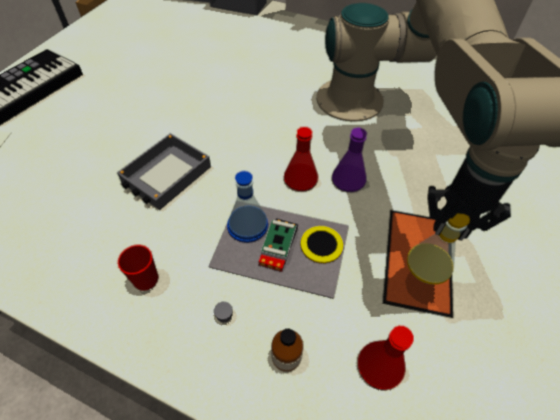

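{"op": "step_arm", "data": {
  "deltas": [
    {"wx": 0, "wy": 0, "wz": 0, "dx": 0, "dy": 0.001, "dz": 0.02, "claw": 0},
    {"wx": 0, "wy": 0, "wz": 0, "dx": 0, "dy": 0, "dz": 0.02, "claw": 0},
    {"wx": 0, "wy": 0, "wz": 0, "dx": 0, "dy": 0, "dz": 0.02, "claw": 0},
    {"wx": 0, "wy": 0, "wz": 0, "dx": 0, "dy": 0, "dz": 0.012, "claw": 0},
    {"wx": 0, "wy": 0, "wz": 0, "dx": 0, "dy": 0, "dz": 0.005, "claw": 0},
    {"wx": 0, "wy": 0, "wz": 0, "dx": 0, "dy": 0, "dz": 0.001, "claw": 0},
    {"wx": 0, "wy": 0, "wz": 0, "dx": 0, "dy": 0, "dz": 0, "claw": 0},
    {"wx": 0, "wy": 0, "wz": 0, "dx": 0, "dy": 0, "dz": 0, "claw": 0}
  ]
}}

```text
time: 5.92
ee_pos: [0.5554, 0.3499, 0.1231]
ee_rot: [[-0.991, -0.136, 0.002], [-0.136, 0.991, 0.001], [-0.002, 0.001, -1.0]]
ft_force: [0.0, 0.2, -1.9]
gripper_width: 0.397
```

```bash
python3 -c "
from h import *
go(.555,.349,.119,97.8);print(ctrl.observe()['ft_force'])"
```

```text
t 5.92 pos [0.5554 0.3499 0.1231] yaw 97.79 tilt [0.13 0.08] tool d [ 0.0006 -0.0009  0.0041] wz -0.01 rows>= 0.1 0.0 q [ 0.51  0.47  1.12  0.    1.55 -1.2 ]
[ 0.03141332  0.18004011 -1.91245009]
```

Still hanging (−1.9 N weight). Lower to contact.

{"op": "step_arm", "data": {
  "deltas": [
    {"wx": 0, "wy": 0, "wz": 0, "dx": 0, "dy": 0, "dz": 0.002, "claw": 0},
    {"wx": 0, "wy": 0, "wz": 0, "dx": 0, "dy": 0, "dz": 0.001, "claw": 0},
    {"wx": 0, "wy": 0, "wz": 0, "dx": 0, "dy": 0, "dz": 0, "claw": 0},
    {"wx": 0, "wy": 0, "wz": 0, "dx": 0, "dy": 0, "dz": 0, "claw": 0}
  ]
}}

```text
time: 6.25
ee_pos: [0.5551, 0.3501, 0.1194]
ee_rot: [[-0.991, -0.136, 0.002], [-0.136, 0.991, 0.001], [-0.002, 0.001, -1.0]]
ft_force: [0.5, 0.3, 1.7]
gripper_width: 0.398
```

{"op": "step_arm", "data": {
  "deltas": [
    {"wx": 0, "wy": 0, "wz": 0, "dx": 0, "dy": 0, "dz": 0, "claw": 0.5},
    {"wx": 0, "wy": 0, "wz": 0, "dx": 0, "dy": 0, "dz": 0, "claw": 0.7},
    {"wx": 0, "wy": 0, "wz": 0, "dx": 0, "dy": 0, "dz": 0, "claw": 1},
    {"wx": 0, "wy": 0, "wz": 0, "dx": 0, "dy": 0, "dz": 0, "claw": 1},
    {"wx": 0, "wy": 0, "wz": 0, "dx": 0, "dy": 0, "dz": 0, "claw": 1},
    {"wx": 0, "wy": 0, "wz": 0, "dx": 0, "dy": 0, "dz": 0, "claw": 1}
  ]
}}

```text
time: 6.75
ee_pos: [0.5547, 0.3498, 0.1183]
ee_rot: [[-0.991, -0.136, -0.0], [-0.136, 0.991, 0.0], [0.0, 0.0, -1.0]]
ft_force: [0.4, 0.9, -0.0]
gripper_width: 0.998
```

{"op": "step_arm", "data": {
  "deltas": [
    {"wx": 0, "wy": 0, "wz": 0, "dx": 0, "dy": 0, "dz": -0.02, "claw": 1},
    {"wx": 0, "wy": 0, "wz": 0, "dx": 0, "dy": 0, "dz": -0.03, "claw": 1},
    {"wx": 0, "wy": 0, "wz": 0, "dx": 0, "dy": 0, "dz": -0.04, "claw": 1},
    {"wx": 0, "wy": 0, "wz": 0, "dx": 0, "dy": 0, "dz": -0.035, "claw": 1}
  ]
}}

```text
time: 7.08
ee_pos: [0.5544, 0.3496, 0.2451]
ee_rot: [[-0.991, -0.136, -0.0], [-0.136, 0.991, -0.0], [0.0, -0.0, -1.0]]
ft_force: [0.2, 1.0, 1.1]
gripper_width: 1.002
```

```bash
python3 -c "
from h import *
go(.5797,-.0638,.245,97.8)"
```

```text
t 7.08 pos [0.5544 0.3496 0.2451] yaw 97.81 tilt [-0.01 -0.  ] tool d [ 3.11e-02 -4.13e-01  1.00e-04] wz 0.01 rows>= 9.9 0.0 q [ 0.51  0.43  0.93  0.    1.78 -1.2 ]
```

{"op": "step_arm", "data": {
  "deltas": [
    {"wx": 0, "wy": 0, "wz": 0, "dx": 0.003, "dy": -0.03, "dz": 0, "claw": 1},
    {"wx": 0, "wy": 0, "wz": 0, "dx": 0.003, "dy": -0.04, "dz": 0, "claw": 1},
    {"wx": 0, "wy": 0, "wz": 0, "dx": 0.003, "dy": -0.04, "dz": 0, "claw": 1},
    {"wx": 0, "wy": 0, "wz": 0, "dx": 0.003, "dy": -0.04, "dz": 0, "claw": 1},
    {"wx": 0, "wy": 0, "wz": 0, "dx": 0.003, "dy": -0.04, "dz": 0, "claw": 1},
    {"wx": 0, "wy": 0, "wz": 0, "dx": 0.003, "dy": -0.04, "dz": 0, "claw": 1},
    {"wx": 0, "wy": 0, "wz": 0, "dx": 0.003, "dy": -0.04, "dz": 0, "claw": 1},
    {"wx": 0, "wy": 0, "wz": 0, "dx": 0.003, "dy": -0.04, "dz": 0, "claw": 1}
  ]
}}

```text
time: 7.75
ee_pos: [0.5728, 0.0375, 0.2435]
ee_rot: [[-0.991, -0.136, 0.0], [-0.136, 0.991, 0.0], [-0.0, -0.0, -1.0]]
ft_force: [0.8, -0.4, 0.4]
gripper_width: 1.003
```

{"op": "step_arm", "data": {
  "deltas": [
    {"wx": 0, "wy": 0, "wz": 0, "dx": 0.003, "dy": -0.04, "dz": 0, "claw": 1},
    {"wx": 0, "wy": 0, "wz": 0, "dx": 0.003, "dy": -0.035, "dz": 0, "claw": 1},
    {"wx": 0, "wy": 0, "wz": 0, "dx": 0.001, "dy": -0.028, "dz": 0, "claw": 1},
    {"wx": 0, "wy": 0, "wz": 0, "dx": 0, "dy": 0, "dz": 0, "claw": 1},
    {"wx": 0, "wy": 0, "wz": 0, "dx": 0, "dy": 0, "dz": 0, "claw": 1},
    {"wx": 0, "wy": 0, "wz": 0, "dx": 0, "dy": 0, "dz": 0, "claw": 1}
  ]
}}

```text
time: 8.25
ee_pos: [0.5801, -0.0631, 0.2433]
ee_rot: [[-0.991, -0.136, 0.0], [-0.136, 0.991, 0.0], [-0.0, 0.0, -1.0]]
ft_force: [-0.7, 0.5, 0.0]
gripper_width: 0.997
```

```bash
python3 -c "
from h import *
c=grab('wrist','w6')
print(proj(c,[.5797,-.0638,.183]))
go(.5797,-.0638,.132,97.8)"
```

```text
[[274.98066895 229.83357422]]
t 8.3 pos [ 0.5801 -0.0626  0.2434] yaw 97.87 tilt [0.   0.02] tool d [ 0.0006 -0.0012  0.1114] wz 0.07 rows>= 2.7 0.0 q [-0.17  0.22  1.2   0.    1.73 -1.88]
```

View pics/w6.png

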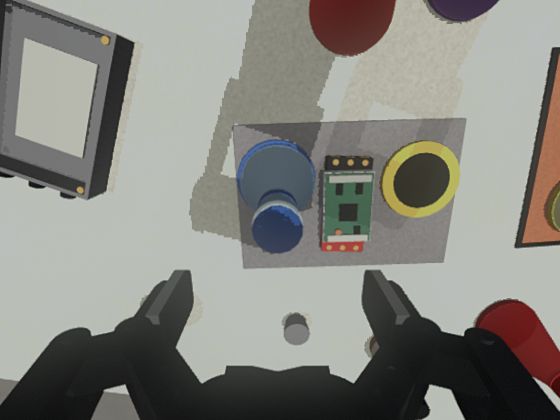

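{"op": "step_arm", "data": {
  "deltas": [
    {"wx": 0, "wy": 0, "wz": 0, "dx": 0.0005, "dy": -0.0005, "dz": 0.01, "claw": 1},
    {"wx": 0, "wy": 0, "wz": 0, "dx": 0, "dy": 0, "dz": 0.025, "claw": 1},
    {"wx": 0, "wy": 0, "wz": 0, "dx": 0, "dy": 0, "dz": 0.03, "claw": 1},
    {"wx": 0, "wy": 0, "wz": 0, "dx": 0, "dy": 0, "dz": 0.025, "claw": 1},
    {"wx": 0, "wy": 0, "wz": 0, "dx": 0, "dy": 0, "dz": 0.015, "claw": 1},
    {"wx": 0, "wy": 0, "wz": 0, "dx": 0, "dy": 0, "dz": 0.0064, "claw": 1},
    {"wx": 0, "wy": 0, "wz": 0, "dx": 0, "dy": 0, "dz": 0, "claw": 1},
    {"wx": 0, "wy": 0, "wz": 0, "dx": 0, "dy": 0, "dz": 0, "claw": 1}
  ]
}}

```text
time: 8.97
ee_pos: [0.58, -0.0636, 0.1325]
ee_rot: [[-0.991, -0.137, 0.001], [-0.137, 0.991, -0.0], [-0.001, -0.0, -1.0]]
ft_force: [0.7, 0.4, -0.1]
gripper_width: 1.002
```

{"op": "step_arm", "data": {
  "deltas": [
    {"wx": 0, "wy": 0, "wz": 0, "dx": 0, "dy": 0, "dz": 0, "claw": 0},
    {"wx": 0, "wy": 0, "wz": 0, "dx": 0, "dy": 0, "dz": 0, "claw": 0},
    {"wx": 0, "wy": 0, "wz": 0, "dx": 0, "dy": 0, "dz": 0, "claw": 0},
    {"wx": 0, "wy": 0, "wz": 0, "dx": 0, "dy": 0, "dz": 0, "claw": 0},
    {"wx": 0, "wy": 0, "wz": 0, "dx": 0, "dy": 0, "dz": 0, "claw": 0},
    {"wx": 0, "wy": 0, "wz": 0, "dx": 0, "dy": 0, "dz": 0, "claw": 0},
    {"wx": 0, "wy": 0, "wz": 0, "dx": 0, "dy": 0, "dz": 0, "claw": 0}
  ]
}}

```text
time: 9.55
ee_pos: [0.58, -0.064, 0.1327]
ee_rot: [[-0.991, -0.136, 0.001], [-0.136, 0.991, 0.0], [-0.001, 0.0, -1.0]]
ft_force: [-0.9, 2.4, 3.2]
gripper_width: 0.399
```

```bash
python3 -c "
from h import *
c=grab('wrist','w7')
go(.428,.322,.21,97.8)"
```

```text
t 9.6 pos [ 0.58   -0.064   0.1326] yaw 97.82 tilt [0.07 0.01] tool d [ 0.098   0.4031 -0.0775] wz 0.02 rows>= 10.1 0.0 q [-0.17  0.27  1.36  0.    1.51 -1.88]
```

View pics/w7.png

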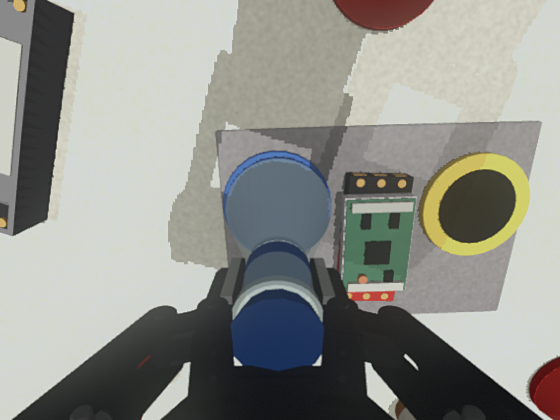

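{"op": "step_arm", "data": {
  "deltas": [
    {"wx": 0, "wy": 0, "wz": 0, "dx": 0, "dy": 0, "dz": -0.015, "claw": 0},
    {"wx": 0, "wy": 0, "wz": 0, "dx": 0, "dy": 0, "dz": -0.025, "claw": 0},
    {"wx": 0, "wy": 0, "wz": 0, "dx": 0, "dy": 0, "dz": -0.025, "claw": 0},
    {"wx": 0, "wy": 0, "wz": 0, "dx": 0.003, "dy": 0.01, "dz": -0.013, "claw": 0},
    {"wx": 0, "wy": 0, "wz": 0, "dx": 0.006, "dy": 0.022, "dz": 0, "claw": 0},
    {"wx": 0, "wy": 0, "wz": 0, "dx": 0.008, "dy": 0.033, "dz": 0, "claw": 0},
    {"wx": 0, "wy": 0, "wz": 0, "dx": 0.009, "dy": 0.037, "dz": 0, "claw": 0},
    {"wx": 0, "wy": 0, "wz": 0, "dx": 0.009, "dy": 0.037, "dz": 0, "claw": 0}
  ]
}}

```text
time: 10.27
ee_pos: [0.5246, 0.0702, 0.2086]
ee_rot: [[-0.991, -0.135, -0.002], [-0.135, 0.991, 0.0], [0.002, 0.0, -1.0]]
ft_force: [0.5, 1.2, -1.7]
gripper_width: 0.401
```

{"op": "step_arm", "data": {
  "deltas": [
    {"wx": 0, "wy": 0, "wz": 0, "dx": 0.009, "dy": 0.037, "dz": 0, "claw": 0},
    {"wx": 0, "wy": 0, "wz": 0, "dx": 0.009, "dy": 0.037, "dz": 0, "claw": 0},
    {"wx": 0, "wy": 0, "wz": 0, "dx": 0.009, "dy": 0.037, "dz": 0, "claw": 0},
    {"wx": 0, "wy": 0, "wz": 0, "dx": 0.009, "dy": 0.037, "dz": 0, "claw": 0},
    {"wx": 0, "wy": 0, "wz": 0, "dx": 0.009, "dy": 0.037, "dz": 0, "claw": 0},
    {"wx": 0, "wy": 0, "wz": 0, "dx": 0.008, "dy": 0.033, "dz": 0, "claw": 0},
    {"wx": 0, "wy": 0, "wz": 0, "dx": 0.006, "dy": 0.026, "dz": 0, "claw": 0},
    {"wx": 0, "wy": 0, "wz": 0, "dx": 0.004, "dy": 0.02, "dz": 0, "claw": 0}
  ]
}}

```text
time: 10.93
ee_pos: [0.4256, 0.3239, 0.2087]
ee_rot: [[-0.99, -0.138, -0.002], [-0.138, 0.99, -0.001], [0.002, -0.0, -1.0]]
ft_force: [0.3, -1.2, -2.3]
gripper_width: 0.4
```

{"op": "step_arm", "data": {
  "deltas": [
    {"wx": 0, "wy": 0, "wz": 0, "dx": 0, "dy": 0, "dz": 0, "claw": 0},
    {"wx": 0, "wy": 0, "wz": 0, "dx": 0, "dy": 0, "dz": 0, "claw": 0},
    {"wx": 0, "wy": 0, "wz": 0, "dx": 0, "dy": 0, "dz": 0, "claw": 0}
  ]
}}

```text
time: 11.18
ee_pos: [0.4275, 0.3213, 0.2091]
ee_rot: [[-0.991, -0.136, -0.001], [-0.136, 0.991, -0.001], [0.001, -0.001, -1.0]]
ft_force: [-0.2, 0.5, -2.8]
gripper_width: 0.396
```

```bash
python3 -c "
from h import *
c=grab('wrist','w8')
go(.428,.322,.1195,97.8)"
```

```text
t 11.23 pos [0.4278 0.321  0.2093] yaw 97.76 tilt [-0.04 -0.05] tool d [-0.0004  0.001   0.0898] wz -0.04 rows>= 2.2 0.0 q [ 0.57  0.09  1.41 -0.    1.65 -1.13]
```

View pics/w8.png

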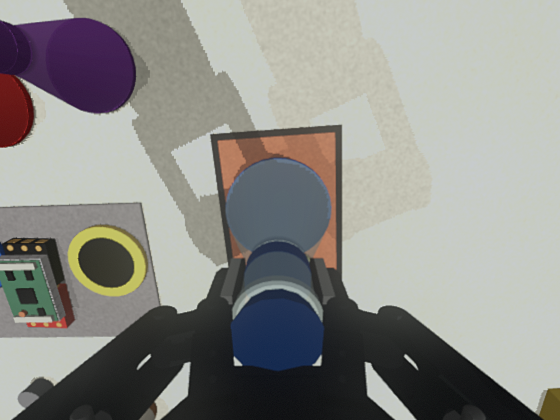

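{"op": "step_arm", "data": {
  "deltas": [
    {"wx": 0, "wy": 0, "wz": 0, "dx": 0, "dy": 0.001, "dz": 0.015, "claw": 0},
    {"wx": 0, "wy": 0, "wz": 0, "dx": 0, "dy": 0, "dz": 0.025, "claw": 0},
    {"wx": 0, "wy": 0, "wz": 0, "dx": 0, "dy": 0, "dz": 0.025, "claw": 0},
    {"wx": 0, "wy": 0, "wz": 0, "dx": 0, "dy": 0, "dz": 0.015, "claw": 0},
    {"wx": 0, "wy": 0, "wz": 0, "dx": 0, "dy": 0, "dz": 0.006, "claw": 0},
    {"wx": 0, "wy": 0, "wz": 0, "dx": 0, "dy": 0, "dz": 0.002, "claw": 0},
    {"wx": 0, "wy": 0, "wz": 0, "dx": 0, "dy": 0, "dz": 0.001, "claw": 0},
    {"wx": 0, "wy": 0, "wz": 0, "dx": 0, "dy": 0, "dz": 0, "claw": 0}
  ]
}}

```text
time: 11.9
ee_pos: [0.4284, 0.3228, 0.1222]
ee_rot: [[-0.991, -0.135, 0.002], [-0.135, 0.991, 0.001], [-0.002, 0.001, -1.0]]
ft_force: [0.5, 0.0, -1.7]
gripper_width: 0.395
```

{"op": "step_arm", "data": {
  "deltas": [
    {"wx": 0, "wy": 0, "wz": 0, "dx": 0, "dy": 0, "dz": 0, "claw": 0},
    {"wx": 0, "wy": 0, "wz": 0, "dx": 0, "dy": 0, "dz": 0, "claw": 0}
  ]
}}

```text
time: 12.07
ee_pos: [0.4282, 0.323, 0.1221]
ee_rot: [[-0.991, -0.136, 0.002], [-0.136, 0.991, 0.001], [-0.002, 0.001, -1.0]]
ft_force: [0.1, 0.8, -3.0]
gripper_width: 0.4
```

{"op": "step_arm", "data": {
  "deltas": [
    {"wx": 0, "wy": 0, "wz": 0, "dx": 0, "dy": 0, "dz": 0.0015, "claw": 0},
    {"wx": 0, "wy": 0, "wz": 0, "dx": 0, "dy": 0, "dz": 0.001, "claw": 0},
    {"wx": 0, "wy": 0, "wz": 0, "dx": 0, "dy": 0, "dz": 0, "claw": 0},
    {"wx": 0, "wy": 0, "wz": 0, "dx": 0, "dy": 0, "dz": 0, "claw": 0}
  ]
}}

```text
time: 12.4
ee_pos: [0.4281, 0.3232, 0.1196]
ee_rot: [[-0.991, -0.136, 0.002], [-0.136, 0.991, 0.001], [-0.002, 0.001, -1.0]]
ft_force: [-0.1, 1.0, 4.9]
gripper_width: 0.398
```

{"op": "step_arm", "data": {
  "deltas": [
    {"wx": 0, "wy": 0, "wz": 0, "dx": 0, "dy": 0, "dz": 0, "claw": 0.5},
    {"wx": 0, "wy": 0, "wz": 0, "dx": 0, "dy": 0, "dz": 0, "claw": 0.7},
    {"wx": 0, "wy": 0, "wz": 0, "dx": 0, "dy": 0, "dz": 0, "claw": 1},
    {"wx": 0, "wy": 0, "wz": 0, "dx": 0, "dy": 0, "dz": 0, "claw": 1},
    {"wx": 0, "wy": 0, "wz": 0, "dx": 0, "dy": 0, "dz": 0, "claw": 1},
    {"wx": 0, "wy": 0, "wz": 0, "dx": 0, "dy": 0, "dz": -0.02, "claw": 1},
    {"wx": 0, "wy": 0, "wz": 0, "dx": 0, "dy": 0, "dz": -0.03, "claw": 1},
    {"wx": 0, "wy": 0, "wz": 0, "dx": 0, "dy": 0, "dz": -0.04, "claw": 1}
  ]
}}

```text
time: 13.07
ee_pos: [0.4264, 0.3219, 0.2064]
ee_rot: [[-0.991, -0.136, -0.005], [-0.136, 0.991, -0.003], [0.006, -0.003, -1.0]]
ft_force: [0.9, 0.4, -0.6]
gripper_width: 0.997
```

{"op": "step_arm", "data": {
  "deltas": [
    {"wx": 0, "wy": 0, "wz": 0, "dx": 0, "dy": 0, "dz": -0.03, "claw": 1},
    {"wx": 0, "wy": 0, "wz": 0, "dx": 0, "dy": 0, "dz": -0.005, "claw": 1}
  ]
}}

```text
time: 13.23
ee_pos: [0.4292, 0.3237, 0.2503]
ee_rot: [[-0.991, -0.136, 0.009], [-0.136, 0.991, 0.006], [-0.009, 0.004, -1.0]]
ft_force: [0.6, 0.1, 1.3]
gripper_width: 1.0
```

```bash
python3 -c "
from h import *
go(.597,.030,.2,99)
go(.597,.030,.245,99)"
```

```text
t 13.23 pos [0.4292 0.3237 0.2503] yaw 97.81 tilt [0.5  0.33] tool d [-0.1259 -0.314   0.0501] wz -1.19 rows>= 8.2 0.2 q [ 0.58  0.08  1.34  0.    1.72 -1.13]
t 13.23 pos [0.4292 0.3237 0.2503] yaw 97.81 tilt [0.5  0.33] tool d [-0.1263 -0.3138  0.0051] wz -1.19 rows>= 8.1 0.2 q [ 0.58  0.08  1.34  0.    1.72 -1.13]
```

{"op": "step_arm", "data": {
  "deltas": [
    {"wx": 0, "wy": 0, "wz": 0, "dx": -0.0126, "dy": -0.0314, "dz": 0, "claw": 1},
    {"wx": 0, "wy": 0, "wz": 0, "dx": -0.0126, "dy": -0.0314, "dz": 0, "claw": 1},
    {"wx": 0, "wy": 0, "wz": 0, "dx": -0.0126, "dy": -0.0314, "dz": 0, "claw": 1},
    {"wx": 0, "wy": 0, "wz": 0, "dx": -0.0126, "dy": -0.0314, "dz": 0, "claw": 1},
    {"wx": 0, "wy": 0, "wz": 0, "dx": -0.0126, "dy": -0.0314, "dz": 0, "claw": 1},
    {"wx": 0, "wy": 0, "wz": 0, "dx": -0.0126, "dy": -0.0314, "dz": 0, "claw": 1},
    {"wx": 0, "wy": 0, "wz": 0, "dx": -0.0126, "dy": -0.0314, "dz": 0, "claw": 1},
    {"wx": 0, "wy": 0, "wz": 0, "dx": -0.0126, "dy": -0.0314, "dz": 0, "claw": 1}
  ]
}}

```text
time: 13.9
ee_pos: [0.5622, 0.086, 0.2429]
ee_rot: [[-0.991, -0.136, -0.0], [-0.136, 0.991, 0.0], [0.0, 0.0, -1.0]]
ft_force: [0.7, 0.9, 0.2]
gripper_width: 1.0
```

{"op": "step_arm", "data": {
  "deltas": [
    {"wx": 0, "wy": 0, "wz": 0, "dx": -0.0126, "dy": -0.0314, "dz": 0, "claw": 1},
    {"wx": 0, "wy": 0, "wz": 0, "dx": -0.0126, "dy": -0.0314, "dz": 0, "claw": 1},
    {"wx": 0, "wy": 0, "wz": -1, "dx": 0, "dy": 0, "dz": 0.02, "claw": 1},
    {"wx": 0, "wy": 0, "wz": 0, "dx": 0, "dy": 0, "dz": 0.03, "claw": 1},
    {"wx": 0, "wy": 0, "wz": 0, "dx": 0, "dy": 0, "dz": 0.03, "claw": 1},
    {"wx": 0, "wy": 0, "wz": 0, "dx": 0, "dy": 0, "dz": 0.02, "claw": 1},
    {"wx": 0, "wy": 0, "wz": 0, "dx": 0, "dy": 0, "dz": 0, "claw": 1},
    {"wx": 0, "wy": 0, "wz": 0, "dx": 0, "dy": 0, "dz": 0, "claw": 1}
  ]
}}

```text
time: 14.57
ee_pos: [0.5946, 0.0288, 0.1424]
ee_rot: [[-0.988, -0.153, -0.003], [-0.153, 0.988, 0.0], [0.003, 0.001, -1.0]]
ft_force: [0.9, 0.7, 0.8]
gripper_width: 0.998
```

```bash
python3 -c "
from h import *
for i in range(2): c=grab('wrist','w9')
crop(c,180,150,190,140,4,'w9c')
a=grab('scene','a9')
go(.597,.030,.1,99)"
```

```text
t 14.72 pos [0.5962 0.0289 0.1458] yaw 98.82 tilt [ 0.22 -0.  ] tool d [-0.0008  0.001   0.0458] wz -0.18 rows>= 1.1 0.0 q [-0.01  0.29  1.3   0.    1.54 -1.74]
```

View pics/w9.png

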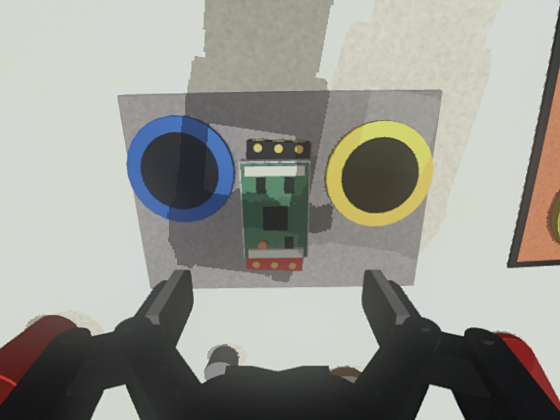

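View pics/w9c.png

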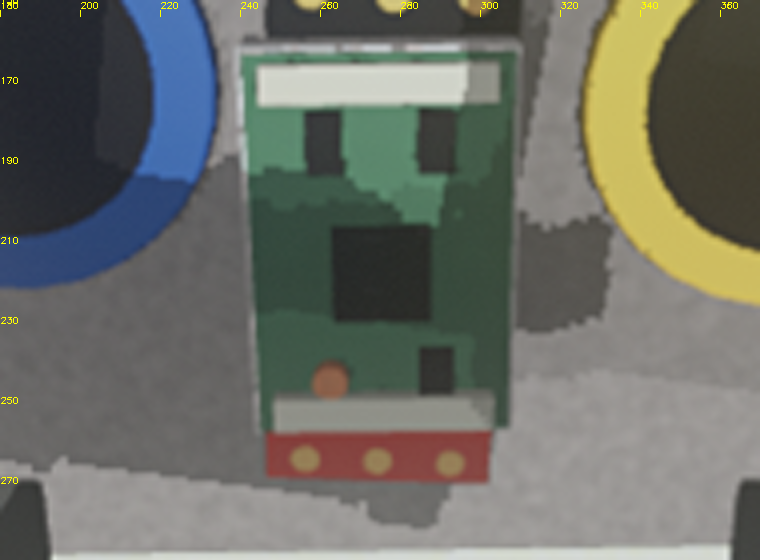

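View pics/a9.png

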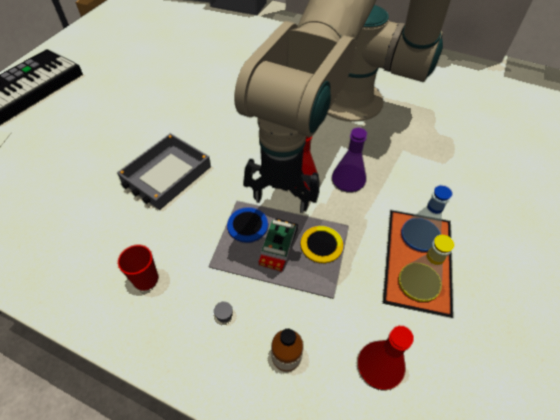

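```bash
python3 - <<'E'
from h import *
c=grab('wrist')
P=np.array([onz(c,u,.042)[:2] for u in ((240.5,164),(309.3,162.8),(307,257),(244,257.5))])
print(P.round(4),P.mean(0),cv2.minAreaRect((P*1000).astype(np.float32)))
e=P[2]-P[1];e2=P[3]-P[0];w=P[1]-P[0];w2=P[2]-P[3];print([np.degrees(np.arctan2(v[1],v[0])).round(2) for v in (e,e2,w,w2)],[np.linalg.norm(v).round(4) for v in (e,e2,w,w2)])
# modules: black TL/TR at top edge, red bottom
for u in ((247,140),(311,140),(247,269),(302,271)): print(onz(c,u,.024).round(4))
f=cv2.cvtColor(c["frame"],cv2.COLOR_RGB2HSV)
for n,lo,hi in (("b",(100,110,40),(125,255,255)),("y",(22,100,80),(35,255,255))):
    m=cv2.inRange(f,lo,hi);k=np.zeros_like(m);k[90:240,110:450]=m[90:240,110:450]
    ct=max(cv2.findContours(k,0,1)[0],key=cv2.contourArea)
    Q=np.array([onz(c,u,.016)[:2] for u in ct[:,0]],np.float32)*1000; print(n,cv2.fitEllipse(Q),cv2.minEnclosingCircle(Q))
go(.597,.030,.1,99)
E
```

```text
[[ 0.5601 -0.0066]
 [ 0.5504  0.0495]
 [ 0.6361  0.0637]
 [ 0.6455  0.0064]] [0.59800297 0.02824987] ((597.9658203125, 27.956439971923828), (86.86600494384766, 58.09014129638672), 9.417720794677734)
[np.float64(9.42), np.float64(8.67), np.float64(99.82), np.float64(99.36)] [np.float64(0.0869), np.float64(0.0864), np.float64(0.057), np.float64(0.0581)]
[ 0.5419 -0.0052  0.024 ]
[0.5334 0.0496 0.024 ]
[0.6675 0.0101 0.024 ]
[0.6613 0.0651 0.024 ]
b ((578.6150512695312, -63.197444915771484), (97.28902435302734, 98.10213470458984), 41.55139923095703) ((578.7222290039062, -63.18330001831055), 49.536224365234375)
y ((554.6864013671875, 118.2851333618164), (97.5770492553711, 99.09458923339844), 156.49078369140625) ((554.88427734375, 118.28312683105469), 50.103477478027344)
t 14.77 pos [0.5962 0.0289 0.1458] yaw 98.82 tilt [0.22 0.  ] tool d [-0.0008  0.001   0.0458] wz -0.18 rows>= 1.1 0.0 q [-0.01  0.29  1.3   0.    1.54 -1.74]
```

```bash
python3 - <<'E'
from h import *
c=grab('wrist');s=ctrl.observe();R=np.array(s["ee_rot"]);p=np.array(s["ee_pos"])
for d in (0,.005,.01,.013,.016,.02,.03):
    print(d,[proj(c,p+R@np.array([x,y,-d])).round(1)[0] for x,y in ((.011,.0425),(.011,-.0425),(-.011,.0425),(.011,.057),(0,0))])
crop(c,130,250,300,100,2,"f9")
crop(c,140,260,70,80,8,"f9l")
E
```

```text
0 [array([355.1, 253.7]), array([195.7, 253.6]), array([351.7, 289.2]), array([382.2, 253.6]), array([275.4, 271.9])]
0.005 [array([357.5, 258.1]), array([193.2, 258. ]), array([353.9, 294.4]), array([385.4, 258. ]), array([275.4, 276.8])]
0.01 [array([360. , 262.7]), array([190.5, 262.6]), array([356.2, 300. ]), array([388.8, 262.6]), array([275.3, 281.9])]
0.013 [array([361.6, 265.6]), array([188.9, 265.6]), array([357.6, 303.5]), array([390.9, 265.6]), array([275.3, 285.1])]
0.016 [array([363.3, 268.7]), array([187.1, 268.6]), array([359.1, 307.1]), array([393.2, 268.6]), array([275.2, 288.5])]
0.02 [array([365.6, 273. ]), array([184.7, 272.9]), array([361.2, 312.1]), array([396.3, 272.9]), array([275.2, 293.2])]
0.03 [array([371.9, 284.7]), array([178. , 284.6]), array([366.9, 325.8]), array([404.8, 284.6]), array([275., 306.])]
```

View pics/f9l.png

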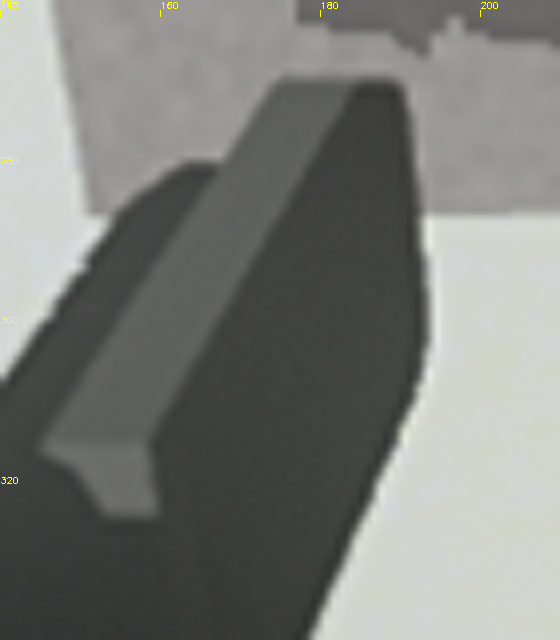

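{"op": "step_arm", "data": {
  "deltas": [
    {"wx": 0, "wy": 0, "wz": -0.4, "dx": -0.0017, "dy": -0.0006, "dz": 0.02, "claw": 1},
    {"wx": 0, "wy": 0, "wz": 0, "dx": 0, "dy": 0, "dz": 0.03, "claw": 1},
    {"wx": 0, "wy": 0, "wz": 0, "dx": 0, "dy": 0, "dz": 0.025, "claw": 1},
    {"wx": 0, "wy": 0, "wz": 0, "dx": 0, "dy": 0, "dz": 0.015, "claw": 1},
    {"wx": 0, "wy": 0, "wz": 0, "dx": 0, "dy": 0, "dz": 0.005, "claw": 1},
    {"wx": 0, "wy": 0, "wz": 0, "dx": 0, "dy": 0, "dz": 0, "claw": 1},
    {"wx": 0, "wy": 0, "wz": 0, "dx": 0, "dy": 0, "dz": 0, "claw": 1},
    {"wx": 0, "wy": 0, "wz": 0, "dx": 0, "dy": 0, "dz": 0, "claw": 1}
  ],
  "force": 30
}}

```text
time: 15.48
ee_pos: [0.5982, 0.0285, 0.0506]
ee_rot: [[-0.987, -0.16, 0.004], [-0.16, 0.987, 0.0], [-0.004, -0.001, -1.0]]
ft_force: [-0.6, -0.8, 0.7]
gripper_width: 0.999
```

```bash
python3 -c "
from h import *
for i in range(2): c=grab('wrist','w10')
crop(c,180,150,190,140,4,'w10c')
b=grab('side'); crop(b,230,120,140,120,5,'b10')
go(.598,.0285,.021,99.2)"
```

```text
t 15.63 pos [0.5977 0.0285 0.0499] yaw 99.21 tilt [0.14 0.  ] tool d [-0.0002 -0.      0.0289] wz 0.01 rows>= 0.7 0.0 q [-0.01  0.38  1.39  0.    1.37 -1.75]
```

View pics/w10.png

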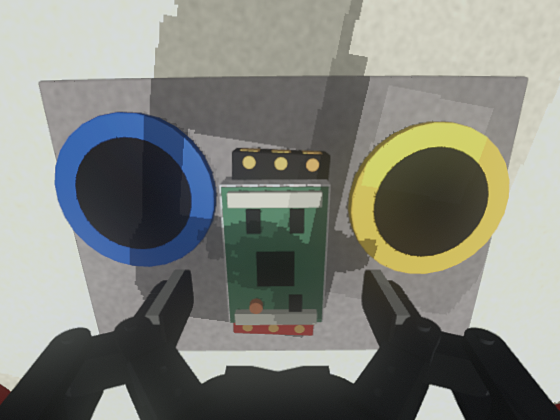

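View pics/b10.png

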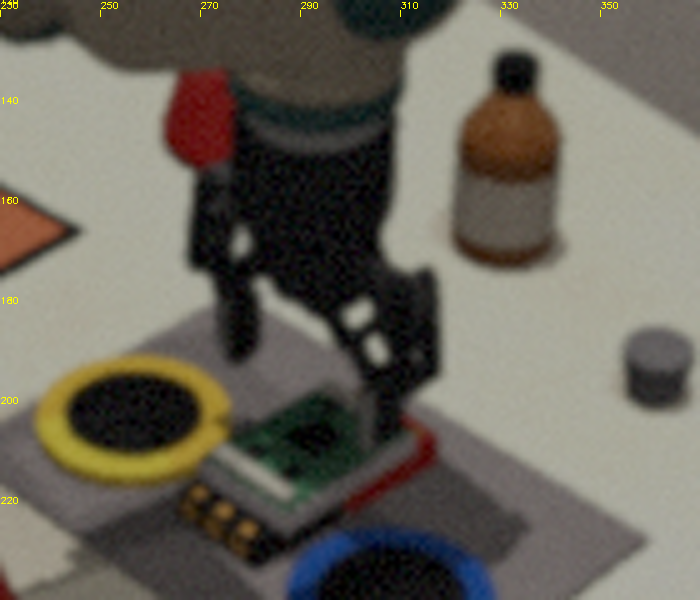

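```bash
python3 - <<'E'
from h import *
c=grab('wrist');s=ctrl.observe();R=np.array(s["ee_rot"]);p=np.array(s["ee_pos"])
for d in (0,.013,.02): print(proj(c,p+R@np.array([0,0,-d])))
crop(c,160,250,240,90,3,"w11c")
P=np.array([onz(c,u,.042) for u in ((222,190),(327,190),(323,322),(227.5,322))]);print(((P-p)@R).round(4), ((P-p)@R).mean(0))
E
```

```text
[[275.47871686 271.83769916]]
[[275.32322092 285.0317578 ]]
[[275.22858    293.06594344]]
[[ 0.044  -0.0278  0.0074]
 [ 0.044   0.0268  0.0074]
 [-0.0393  0.029   0.0076]
 [-0.0394 -0.0295  0.0076]] [ 0.00229515 -0.00037505  0.00751438]
```

View pics/w11c.png

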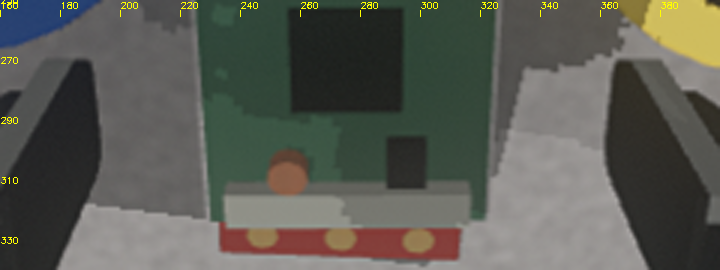

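View pics/w10c.png

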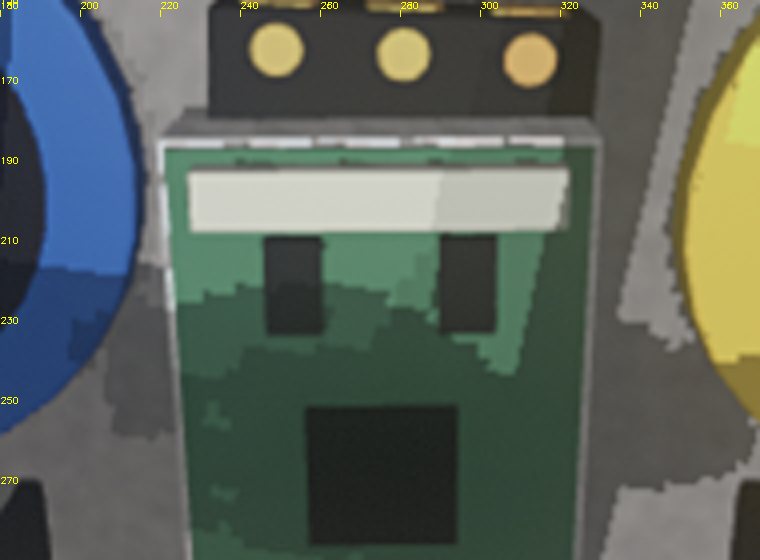

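{"op": "step_arm", "data": {
  "deltas": [
    {"wx": 0, "wy": 0, "wz": 0, "dx": 0.001, "dy": -0.0006, "dz": 0.01, "claw": 1},
    {"wx": 0, "wy": 0, "wz": 0, "dx": 0, "dy": 0, "dz": 0.01, "claw": 1},
    {"wx": 0, "wy": 0, "wz": 0, "dx": 0, "dy": 0, "dz": 0.0085, "claw": 1},
    {"wx": 0, "wy": 0, "wz": 0, "dx": 0, "dy": 0, "dz": 0, "claw": 1},
    {"wx": 0, "wy": 0, "wz": 0, "dx": 0, "dy": 0, "dz": 0, "claw": 1},
    {"wx": 0, "wy": 0, "wz": 0, "dx": 0, "dy": 0, "dz": 0, "claw": 1}
  ]
}}

```text
time: 16.18
ee_pos: [0.5961, 0.0277, 0.0198]
ee_rot: [[-0.987, -0.16, -0.0], [-0.16, 0.987, 0.0], [0.0, 0.0, -1.0]]
ft_force: [0.8, 0.2, -0.3]
gripper_width: 0.998
```

```bash
python3 -c "
from h import *
c=grab('wrist','w12');c=grab('wrist')
crop(c,160,200,240,150,3,'w12c')
go(.598,.0285,.021,99.2);print(ctrl.observe()['ft_force'])"
```

```text
t 16.28 pos [0.5964 0.0278 0.0204] yaw 99.21 tilt [0.06 0.  ] tool d [-0.0017  0.0005 -0.0006] wz 0.01 rows>= 0.0 0.0 q [-0.02  0.42  1.41  0.    1.31 -1.75]
[ 0.40371861  0.74905301 -0.61746986]
```

View pics/w12c.png

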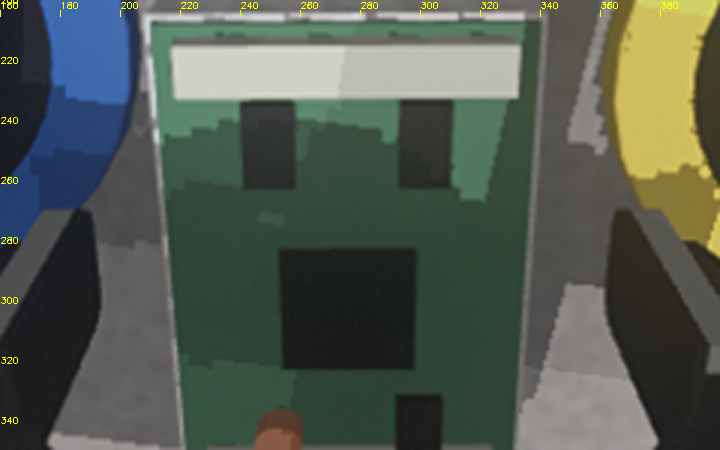

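{"op": "step_arm", "data": {
  "deltas": [
    {"wx": 0, "wy": 0, "wz": 0, "dx": 0, "dy": -0.0003, "dz": 0, "claw": 0.8},
    {"wx": 0, "wy": 0, "wz": 0, "dx": 0, "dy": 0, "dz": 0, "claw": 0.75},
    {"wx": 0, "wy": 0, "wz": 0, "dx": 0, "dy": 0, "dz": 0, "claw": 0.7},
    {"wx": 0, "wy": 0, "wz": 0, "dx": 0, "dy": 0, "dz": 0, "claw": 0.6},
    {"wx": 0, "wy": 0, "wz": 0, "dx": 0, "dy": 0, "dz": 0, "claw": 0.5},
    {"wx": 0, "wy": 0, "wz": 0, "dx": 0, "dy": 0, "dz": 0, "claw": 0.4},
    {"wx": 0, "wy": 0, "wz": 0, "dx": 0, "dy": 0, "dz": 0, "claw": 0.4}
  ],
  "force": 30
}}

```text
time: 16.87
ee_pos: [0.5965, 0.0274, 0.0205]
ee_rot: [[-0.987, -0.16, 0.001], [-0.16, 0.987, -0.0], [-0.001, -0.0, -1.0]]
ft_force: [-0.8, -0.6, 4.8]
gripper_width: 0.696
```

```bash
python3 -c "
from h import *
c=grab('wrist','w13')
b=grab('side'); crop(b,230,120,140,120,5,'b13')
go(.598,.0285,.021,99.2);print(ctrl.observe()['ft_force'],ctrl.observe()['gripper_width'])"
```

```text
t 16.97 pos [0.5965 0.0274 0.0205] yaw 99.21 tilt [ 0.06 -0.  ] tool d [-0.0017  0.0008 -0.0005] wz 0.01 rows>= 0.0 0.0 q [-0.02  0.42  1.41 -0.    1.31 -1.75]
[-0.46432433 -0.85898191  4.71387453] 0.6976833180574871
```

View pics/w13.png

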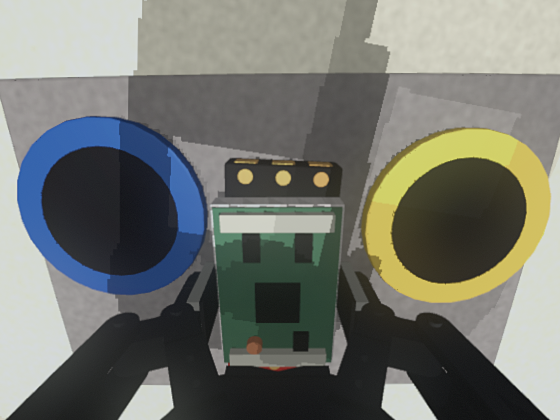

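View pics/b13.png

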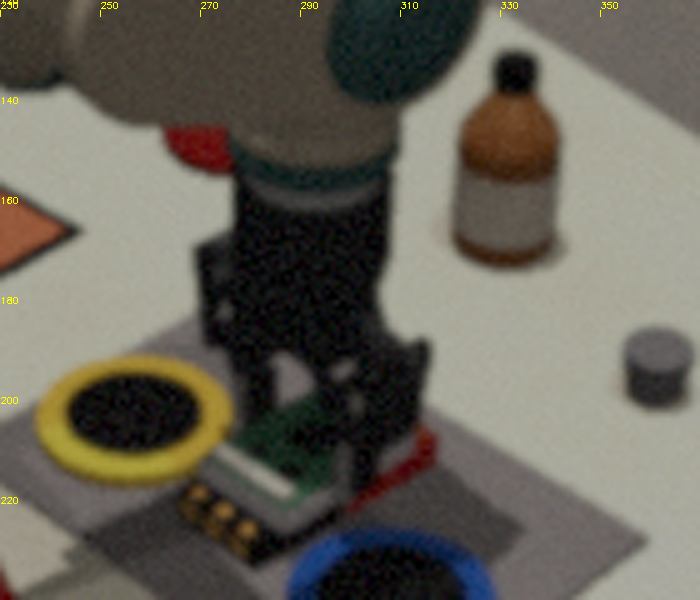

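{"op": "step_arm", "data": {
  "deltas": [
    {"wx": 0, "wy": 0, "wz": 0, "dx": 0, "dy": 0, "dz": -0.003, "claw": 0.4},
    {"wx": 0, "wy": 0, "wz": 0, "dx": 0, "dy": 0, "dz": -0.005, "claw": 0.4},
    {"wx": 0, "wy": 0, "wz": 0, "dx": 0, "dy": 0, "dz": -0.01, "claw": 0.4},
    {"wx": 0, "wy": 0, "wz": 0, "dx": 0, "dy": 0, "dz": -0.02, "claw": 0.4},
    {"wx": 0, "wy": 0, "wz": 0, "dx": 0, "dy": 0, "dz": -0.03, "claw": 0.4},
    {"wx": 0, "wy": 0, "wz": 0, "dx": 0, "dy": 0, "dz": -0.03, "claw": 0.4},
    {"wx": 0, "wy": 0, "wz": 0, "dx": 0, "dy": 0, "dz": -0.01, "claw": 0.4},
    {"wx": 0, "wy": 0, "wz": 0, "dx": 0, "dy": 0, "dz": 0, "claw": 0.4}
  ]
}}

```text
time: 17.63
ee_pos: [0.5978, 0.0274, 0.1321]
ee_rot: [[-0.987, -0.16, 0.007], [-0.16, 0.987, -0.0], [-0.007, -0.001, -1.0]]
ft_force: [0.4, 0.3, -0.7]
gripper_width: 0.693
```

```bash
python3 -c "
from h import *
c=grab('wrist','w14')
b=grab('side'); crop(b,230,120,140,120,5,'b14')
go(.521,-.343,.14,77.4);print(ctrl.observe()['ft_force'],ctrl.observe()['gripper_width'])"
```

```text
t 17.73 pos [0.5957 0.0274 0.1269] yaw 99.21 tilt [-0.06  0.01] tool d [ 0.133  -0.3537 -0.013 ] wz 21.81 rows>= 9.1 3.0 q [-0.02  0.31  1.32  0.    1.51 -1.75]
[ 0.01558503 -0.29435805 -1.8721985 ] 0.6956738740499407
```

View pics/w14.png

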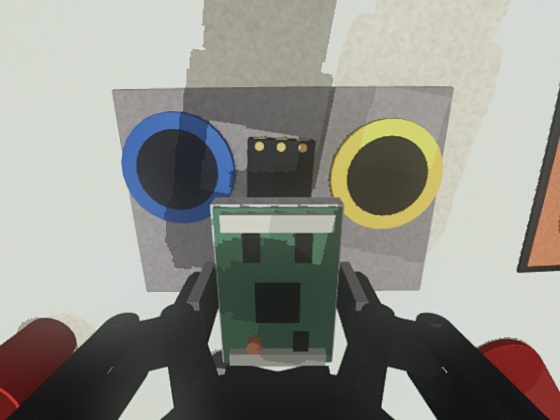

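View pics/b14.png

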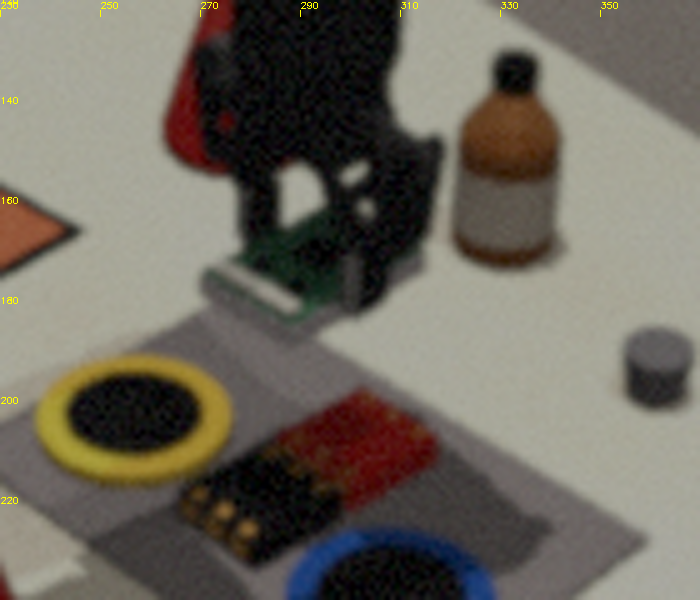

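{"op": "step_arm", "data": {
  "deltas": [
    {"wx": 0, "wy": 0, "wz": 0, "dx": 0.007, "dy": -0.018, "dz": -0.007, "claw": 0.4},
    {"wx": 0, "wy": 0, "wz": 0, "dx": 0.011, "dy": -0.03, "dz": -0.006, "claw": 0.4},
    {"wx": 0, "wy": 0, "wz": 0, "dx": 0.013, "dy": -0.035, "dz": 0, "claw": 0.4},
    {"wx": 0, "wy": 0, "wz": 0, "dx": 0.013, "dy": -0.035, "dz": 0, "claw": 0.4},
    {"wx": 0, "wy": 0, "wz": 0, "dx": 0.013, "dy": -0.035, "dz": 0, "claw": 0.4},
    {"wx": 0, "wy": 0, "wz": 0, "dx": 0.013, "dy": -0.035, "dz": 0, "claw": 0.4},
    {"wx": 0, "wy": 0, "wz": 0, "dx": 0.013, "dy": -0.035, "dz": 0, "claw": 0.4},
    {"wx": 0, "wy": 0, "wz": 0, "dx": 0.013, "dy": -0.035, "dz": 0, "claw": 0.4}
  ]
}}

```text
time: 18.4
ee_pos: [0.5409, -0.2437, 0.1379]
ee_rot: [[-0.987, -0.16, -0.004], [-0.16, 0.987, 0.002], [0.004, 0.003, -1.0]]
ft_force: [0.5, 0.5, -1.4]
gripper_width: 0.693
```

{"op": "step_arm", "data": {
  "deltas": [
    {"wx": 0, "wy": 0, "wz": 0, "dx": 0.013, "dy": -0.035, "dz": 0, "claw": 0.4},
    {"wx": 0, "wy": 0, "wz": 0, "dx": 0.013, "dy": -0.033, "dz": 0, "claw": 0.4},
    {"wx": 0, "wy": 0, "wz": 4.4, "dx": 0.011, "dy": -0.028, "dz": 0, "claw": 0.4},
    {"wx": 0, "wy": 0, "wz": 4.4, "dx": 0, "dy": 0, "dz": 0, "claw": 0.4},
    {"wx": 0, "wy": 0, "wz": 4.4, "dx": 0, "dy": 0, "dz": 0, "claw": 0.4},
    {"wx": 0, "wy": 0, "wz": 4.4, "dx": 0, "dy": 0, "dz": 0, "claw": 0.4},
    {"wx": 0, "wy": 0, "wz": 4.2, "dx": 0, "dy": 0, "dz": 0, "claw": 0.4},
    {"wx": 0, "wy": 0, "wz": 0, "dx": 0, "dy": 0, "dz": 0, "claw": 0.4}
  ]
}}

```text
time: 19.07
ee_pos: [0.5205, -0.3427, 0.1378]
ee_rot: [[-0.975, 0.221, -0.004], [0.221, 0.975, 0.003], [0.004, 0.002, -1.0]]
ft_force: [-0.3, -0.8, -0.7]
gripper_width: 0.698
```

{"op": "step_arm", "data": {
  "deltas": [
    {"wx": 0, "wy": 0, "wz": 0, "dx": 0, "dy": 0, "dz": 0, "claw": 0.4},
    {"wx": 0, "wy": 0, "wz": 0, "dx": 0, "dy": 0, "dz": 0, "claw": 0.4},
    {"wx": 0, "wy": 0, "wz": 0, "dx": 0, "dy": 0, "dz": 0, "claw": 0.4}
  ]
}}

```text
time: 19.32
ee_pos: [0.5213, -0.343, 0.14]
ee_rot: [[-0.976, 0.216, -0.001], [0.216, 0.976, 0.001], [0.001, 0.001, -1.0]]
ft_force: [0.0, -0.1, -1.1]
gripper_width: 0.69
```

```bash
python3 -c "
from h import *
c=grab('wrist','w15');c=grab('wrist')
crop(c,180,170,190,140,4,'w15c')
go(.521,-.343,.1,77.4);print(ctrl.observe()['ft_force'],ctrl.observe()['gripper_width'])"
```

```text
t 19.42 pos [ 0.5214 -0.3432  0.1406] yaw 77.47 tilt [-0.02  0.02] tool d [0.0004 0.0001 0.0406] wz 0.07 rows>= 1.0 0.0 q [-0.64  0.37  1.21  0.    1.56 -1.99]
[ 0.57450445 -0.58853481 -1.22304341] 0.6950455117304429
```

View pics/w15.png

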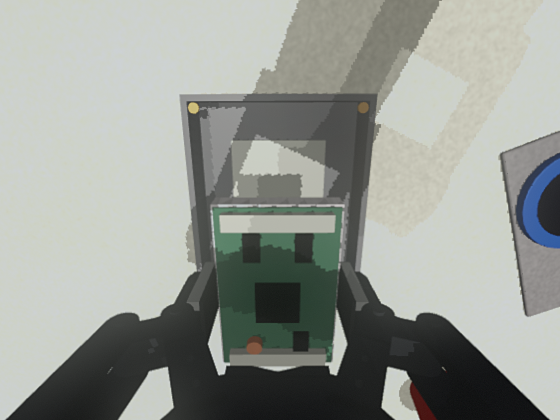

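View pics/w15c.png

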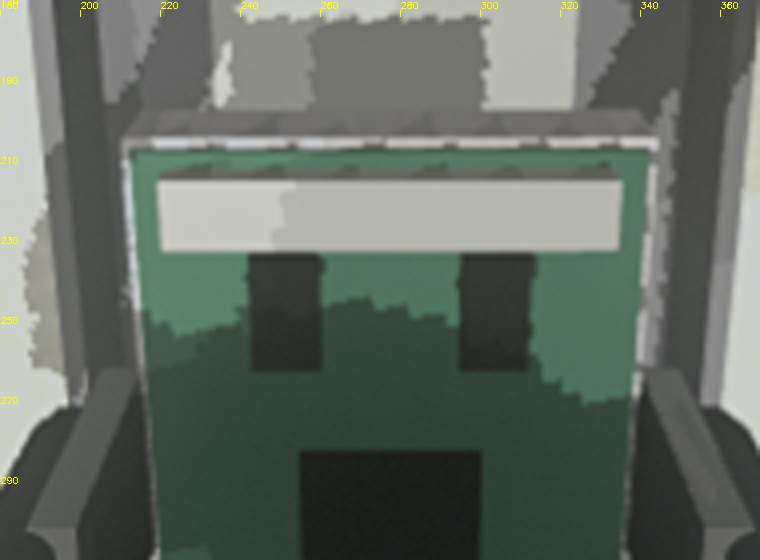

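```bash
python3 - <<'E'
from h import *
c=grab('wrist');s=ctrl.observe();R=np.array(s["ee_rot"]);p=np.array(s["ee_pos"])
T=lambda us,z:print(((np.array([onz(c,u,z) for u in us])-p)@R).round(4).tolist(), np.array([onz(c,u,z) for u in us]).round(4).tolist())
T(((211.3,204.5),(344.5,204.5)),p[2]+.0215)
T(((232,141),(325.5,141)),.009)
T(((193.5,108),(363,107.5)),.042)
# previous box estimates in tool frame
A=np.array([[.5895,-.4248],[.6174,-.2979],[.4518,-.2618],[.4239,-.3879]]);print(A.mean(0),((np.c_[A,[.042]*4]-p)@R).round(4), )
B=np.array([[.4558,-.3719],[.4745,-.2895],[.5863,-.3128],[.5674,-.396]]);print(B.mean(0))
e=[B[2]-B[1],B[3]-B[0],A[0]-A[3],A[1]-A[2]];print([np.degrees(np.arctan2(v[1],v[0])).round(2) for v in e])
E
```

```text
[[0.0458, -0.0273, -0.0215], [0.0458, 0.0294, -0.0215]] [[0.4709, -0.3599, 0.1622], [0.4832, -0.3046, 0.1622]]
[[0.058, -0.04, 0.1317], [0.058, 0.0442, 0.1317]] [[0.4562, -0.3696, 0.009], [0.4745, -0.2874, 0.009]]
[[0.086, -0.0635, 0.0987], [0.0863, 0.0666, 0.0988]] [[0.4238, -0.3865, 0.042], [0.4517, -0.2594, 0.042]]
[ 0.52065 -0.3431 ] [[-0.0841 -0.0649  0.0987]
 [-0.0838  0.065   0.0987]
 [ 0.0857  0.0643  0.0988]
 [ 0.0855 -0.0648  0.0987]]
[ 0.521   -0.34255]
[np.float64(-11.77), np.float64(-12.19), np.float64(-12.56), np.float64(-12.3)]
```

{"op": "step_arm", "data": {
  "deltas": [
    {"wx": 0, "wy": 0, "wz": 0, "dx": 0, "dy": 0.0008, "dz": 0.02, "claw": 0.4},
    {"wx": 0, "wy": 0, "wz": 0, "dx": 0, "dy": 0, "dz": 0.03, "claw": 0.4},
    {"wx": 0, "wy": 0, "wz": 0, "dx": 0, "dy": 0, "dz": 0.03, "claw": 0.4},
    {"wx": 0, "wy": 0, "wz": 0, "dx": 0, "dy": 0, "dz": 0.02, "claw": 0.4},
    {"wx": 0, "wy": 0, "wz": 0, "dx": 0, "dy": 0, "dz": 0.01, "claw": 0.4},
    {"wx": 0, "wy": 0, "wz": 0, "dx": 0, "dy": 0, "dz": 0, "claw": 0.4},
    {"wx": 0, "wy": 0, "wz": 0, "dx": 0, "dy": 0, "dz": 0, "claw": 0.4},
    {"wx": 0, "wy": 0, "wz": 0, "dx": 0, "dy": 0, "dz": 0, "claw": 0.4}
  ]
}}

```text
time: 20.13
ee_pos: [0.5227, -0.3433, 0.0331]
ee_rot: [[-0.976, 0.218, 0.003], [0.218, 0.976, -0.002], [-0.003, -0.001, -1.0]]
ft_force: [0.4, 0.6, -0.9]
gripper_width: 0.697
```

```bash
python3 -c "
from h import *
c=grab('wrist','w16');c=grab('wrist')
a=grab('scene');crop(a,100,100,130,110,6,'a16')
go(.521,-.343,.006,77.5);print(ctrl.observe()['ft_force'],ctrl.observe()['gripper_width'])"
```

```text
t 20.28 pos [ 0.5225 -0.3431  0.0328] yaw 77.41 tilt [ 0.15 -0.1 ] tool d [ 0.0015 -0.0002  0.0268] wz -0.09 rows>= 0.6 0.0 q [-0.64  0.47  1.31  0.    1.36 -1.99]
[-0.38295132  0.11316732 -1.48983885] 0.6956662334121112
```

View pics/w16.png

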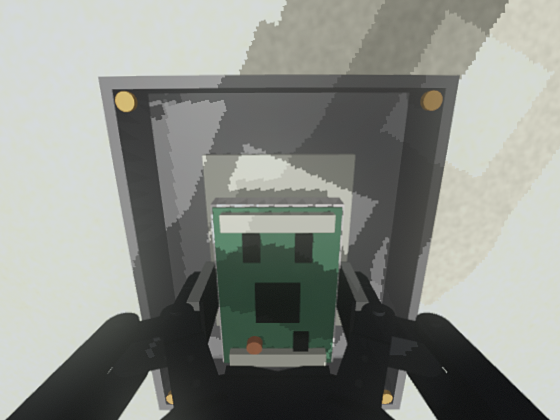

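View pics/a16.png

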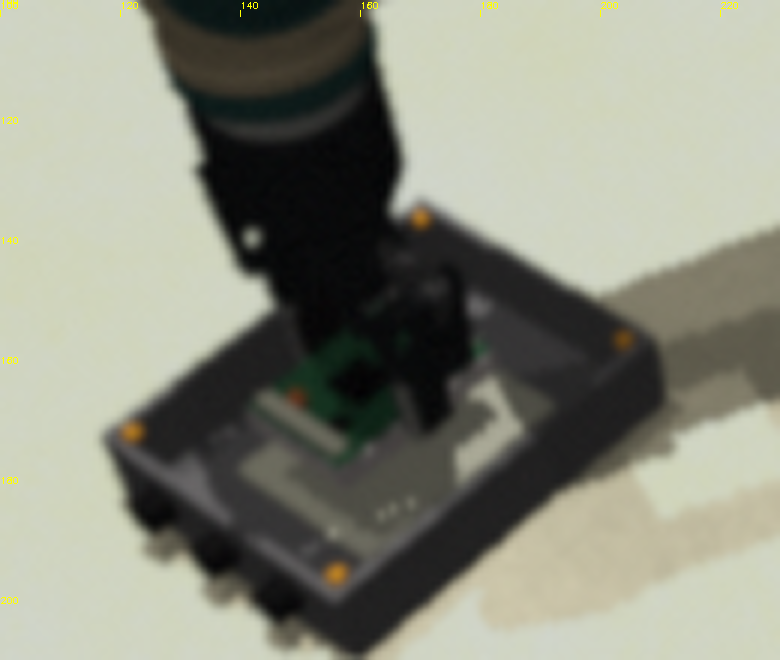

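```bash
python3 - <<'E'
from h import *
c=grab('wrist');s=ctrl.observe();R=np.array(s["ee_rot"]);p=np.array(s["ee_pos"])
T=lambda us,z:print(((np.array([onz(c,u,z) for u in us])-p)@R).round(4).tolist())
T(((212,205),(343.5,205)),p[2]+.0215)
T(((203.5,155.5),(355,154.5)),.009)
T(((124.5,102),(432,100.5)),.042)
T(((169,399),(388,398)),.042)
E
```

```text
[[0.0451, -0.0272, -0.0216], [0.0452, 0.029, -0.0216]]
[[0.0599, -0.0403, 0.0233], [0.0604, 0.0437, 0.0232]]
[[0.0872, -0.064, -0.0098], [0.0878, 0.066, -0.0099]]
[[-0.0831, -0.0656, -0.0094], [-0.082, 0.0683, -0.0095]]
```

{"op": "step_arm", "data": {
  "deltas": [
    {"wx": 0, "wy": 0, "wz": 0, "dx": 0.002, "dy": 0.0005, "dz": 0.01, "claw": 0.4},
    {"wx": 0, "wy": 0, "wz": 0, "dx": 0, "dy": 0, "dz": 0.008, "claw": 0.4},
    {"wx": 0, "wy": 0, "wz": 0, "dx": 0, "dy": 0, "dz": 0.005, "claw": 0.4},
    {"wx": 0, "wy": 0, "wz": 0, "dx": 0, "dy": 0, "dz": 0, "claw": 0.4},
    {"wx": 0, "wy": 0, "wz": 0, "dx": 0, "dy": 0, "dz": 0, "claw": 0.4},
    {"wx": 0, "wy": 0, "wz": 0, "dx": 0, "dy": 0, "dz": 0, "claw": 0.4}
  ]
}}

```text
time: 20.83
ee_pos: [0.5198, -0.3415, 0.0077]
ee_rot: [[-0.976, 0.218, -0.0], [0.218, 0.976, 0.0], [0.0, 0.0, -1.0]]
ft_force: [0.0, -0.2, -0.2]
gripper_width: 0.695
```

{"op": "step_arm", "data": {
  "deltas": [
    {"wx": 0, "wy": 0, "wz": 0, "dx": 0, "dy": 0, "dz": 0, "claw": 0.4},
    {"wx": 0, "wy": 0, "wz": 0, "dx": 0, "dy": 0, "dz": 0.001, "claw": 0.4},
    {"wx": 0, "wy": 0, "wz": 0, "dx": 0, "dy": 0, "dz": 0, "claw": 0.4},
    {"wx": 0, "wy": 0, "wz": 0, "dx": 0, "dy": 0, "dz": 0, "claw": 0.4}
  ]
}}

```text
time: 21.17
ee_pos: [0.5198, -0.3416, 0.0069]
ee_rot: [[-0.976, 0.218, 0.0], [0.218, 0.976, 0.0], [-0.0, 0.0, -1.0]]
ft_force: [-0.3, -0.1, -0.5]
gripper_width: 0.695
```

{"op": "step_arm", "data": {
  "deltas": [
    {"wx": 0, "wy": 0, "wz": 0, "dx": 0, "dy": 0, "dz": 0.001, "claw": 0.4},
    {"wx": 0, "wy": 0, "wz": 0, "dx": 0, "dy": 0, "dz": 0, "claw": 0.4},
    {"wx": 0, "wy": 0, "wz": 0, "dx": 0, "dy": 0, "dz": 0.0005, "claw": 0.4},
    {"wx": 0, "wy": 0, "wz": 0, "dx": 0, "dy": 0, "dz": 0, "claw": 0.4},
    {"wx": 0, "wy": 0, "wz": 0, "dx": 0, "dy": 0, "dz": 0, "claw": 0.4}
  ]
}}

```text
time: 21.58
ee_pos: [0.5198, -0.3416, 0.0055]
ee_rot: [[-0.976, 0.218, 0.0], [0.218, 0.976, 0.0], [-0.0, 0.0, -1.0]]
ft_force: [-0.3, 0.0, 0.6]
gripper_width: 0.696
```

{"op": "step_arm", "data": {
  "deltas": [
    {"wx": 0, "wy": 0, "wz": 0, "dx": 0, "dy": 0, "dz": 0.0003, "claw": 0.4},
    {"wx": 0, "wy": 0, "wz": 0, "dx": 0, "dy": 0, "dz": 0, "claw": 0.74},
    {"wx": 0, "wy": 0, "wz": 0, "dx": 0, "dy": 0, "dz": 0, "claw": 0.8},
    {"wx": 0, "wy": 0, "wz": 0, "dx": 0, "dy": 0, "dz": 0, "claw": 0.85},
    {"wx": 0, "wy": 0, "wz": 0, "dx": 0, "dy": 0, "dz": 0, "claw": 0.9},
    {"wx": 0, "wy": 0, "wz": 0, "dx": 0, "dy": 0, "dz": 0, "claw": 0.9}
  ]
}}

```text
time: 22.08
ee_pos: [0.5198, -0.3416, 0.0051]
ee_rot: [[-0.976, 0.218, 0.0], [0.218, 0.976, 0.0], [-0.0, 0.0, -1.0]]
ft_force: [-0.4, -0.5, -0.5]
gripper_width: 0.899
```

{"op": "step_arm", "data": {
  "deltas": [
    {"wx": 0, "wy": 0, "wz": 0, "dx": 0, "dy": 0, "dz": -0.01, "claw": 0.9},
    {"wx": 0, "wy": 0, "wz": 0, "dx": 0, "dy": 0, "dz": -0.02, "claw": 0.9},
    {"wx": 0, "wy": 0, "wz": 0, "dx": 0, "dy": 0, "dz": -0.035, "claw": 0.9},
    {"wx": 0, "wy": 0, "wz": 0, "dx": 0, "dy": 0, "dz": -0.04, "claw": 1},
    {"wx": 0, "wy": 0, "wz": 0, "dx": 0, "dy": 0, "dz": -0.04, "claw": 1},
    {"wx": 0, "wy": 0, "wz": 0, "dx": 0, "dy": 0, "dz": -0.04, "claw": 1},
    {"wx": 0, "wy": 0, "wz": 0, "dx": 0, "dy": 0, "dz": -0.04, "claw": 1},
    {"wx": 0, "wy": 0, "wz": 0, "dx": 0, "dy": 0, "dz": -0.02, "claw": 1}
  ]
}}

```text
time: 22.75
ee_pos: [0.5205, -0.342, 0.2577]
ee_rot: [[-0.976, 0.218, 0.007], [0.218, 0.976, -0.005], [-0.008, -0.004, -1.0]]
ft_force: [0.4, -0.8, 0.7]
gripper_width: 0.998
```

{"op": "step_arm", "data": {
  "deltas": [
    {"wx": 0, "wy": 0, "wz": 0, "dx": 0, "dy": 0, "dz": 0, "claw": 1},
    {"wx": 0, "wy": 0, "wz": 0, "dx": 0, "dy": 0, "dz": 0, "claw": 1},
    {"wx": 0, "wy": 0, "wz": 0, "dx": 0, "dy": 0, "dz": 0, "claw": 1}
  ]
}}

```text
time: 23.0
ee_pos: [0.5195, -0.3414, 0.2491]
ee_rot: [[-0.976, 0.218, -0.001], [0.218, 0.976, 0.001], [0.001, 0.001, -1.0]]
ft_force: [-0.6, -0.9, -0.6]
gripper_width: 1.003
```

```bash
python3 -c "
from h import *
c=grab('wrist','w17');c=grab('wrist')
crop(c,190,130,180,140,4,'w17c')
go(.4284,.3228,.25,97.8)"
```

```text
t 23.1 pos [ 0.5193 -0.3412  0.2481] yaw 77.41 tilt [-0.15  0.12] tool d [ 2.335e-01  6.282e-01 -3.000e-04] wz -20.39 rows>= 16.1 2.8 q [-0.64  0.33  1.05  0.    1.76 -1.99]
```

View pics/w17.png

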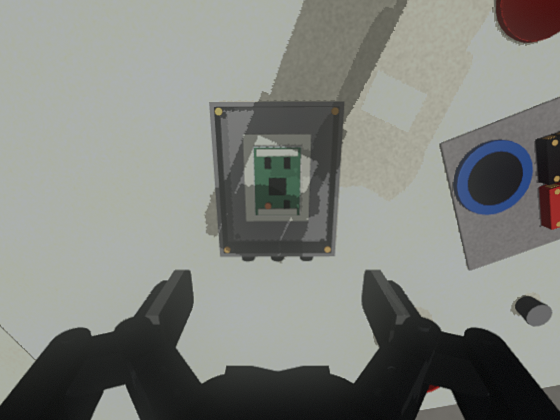

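View pics/w17c.png

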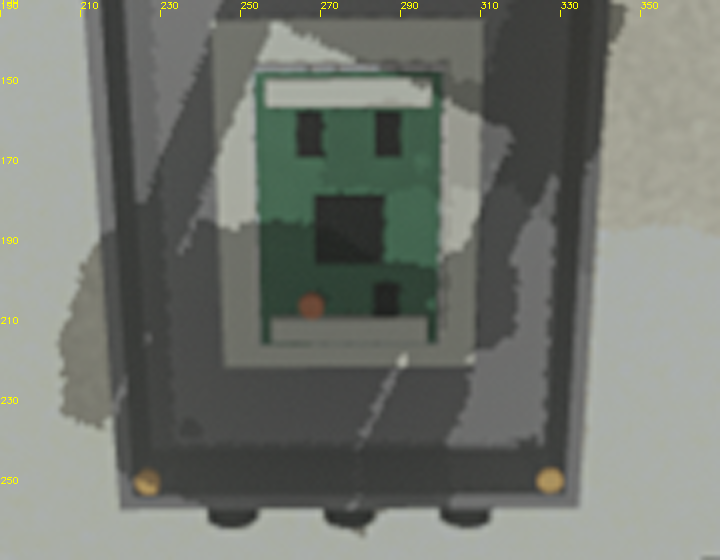

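```bash
python3 - <<'E'
from h import *
c=grab('wrist')
f=lambda x,y:(190+x/4,130+y/4)
def Q(us,z):
    P=np.array([onz(c,f(*u),z)[:2] for u in us]);r=cv2.minAreaRect((P*1000).astype(np.float32));print(P.mean(0).round(4),[np.round(v,2) for v in r])
    return P
Q(((213,18),(483,18),(474,366),(224,367)),.009)
Q(((256,72),(440,72),(436,342),(264,344)),.027)
E
```

```text
[ 0.5208 -0.3406] [array([ 520.73, -340.63]), array([ 85.45, 115.89]), np.float64(77.62)]
[ 0.5207 -0.3404] [array([ 520.76, -340.36]), array([55.64, 86.68]), np.float64(77.72)]
```

{"op": "step_arm", "data": {
  "deltas": [
    {"wx": 0, "wy": 0, "wz": 0, "dx": 0.0137, "dy": 0.037, "dz": 0, "claw": 1},
    {"wx": 0, "wy": 0, "wz": 0, "dx": 0.0137, "dy": 0.037, "dz": 0, "claw": 1},
    {"wx": 0, "wy": 0, "wz": 0, "dx": 0.0137, "dy": 0.037, "dz": 0, "claw": 1},
    {"wx": 0, "wy": 0, "wz": 0, "dx": 0.0137, "dy": 0.037, "dz": 0, "claw": 1},
    {"wx": 0, "wy": 0, "wz": 0, "dx": 0.0137, "dy": 0.037, "dz": 0, "claw": 1},
    {"wx": 0, "wy": 0, "wz": 0, "dx": 0.0137, "dy": 0.037, "dz": 0, "claw": 1},
    {"wx": 0, "wy": 0, "wz": 0, "dx": 0.0137, "dy": 0.037, "dz": 0, "claw": 1},
    {"wx": 0, "wy": 0, "wz": 0, "dx": 0.0137, "dy": 0.037, "dz": 0, "claw": 1}
  ]
}}

```text
time: 23.82
ee_pos: [0.4764, -0.0271, 0.2492]
ee_rot: [[-0.976, 0.218, -0.002], [0.218, 0.976, 0.0], [0.002, -0.0, -1.0]]
ft_force: [0.3, -0.1, -0.0]
gripper_width: 1.0
```

{"op": "step_arm", "data": {
  "deltas": [
    {"wx": 0, "wy": 0, "wz": 0, "dx": 0.0137, "dy": 0.037, "dz": 0, "claw": 1},
    {"wx": 0, "wy": 0, "wz": 0, "dx": 0.0137, "dy": 0.037, "dz": 0, "claw": 1},
    {"wx": 0, "wy": 0, "wz": 0, "dx": 0.0137, "dy": 0.037, "dz": 0, "claw": 1},
    {"wx": 0, "wy": 0, "wz": 0, "dx": 0.0137, "dy": 0.037, "dz": 0, "claw": 1},
    {"wx": 0, "wy": 0, "wz": 0, "dx": 0.0137, "dy": 0.037, "dz": 0, "claw": 1},
    {"wx": 0, "wy": 0, "wz": 0, "dx": 0.0137, "dy": 0.037, "dz": 0, "claw": 1},
    {"wx": 0, "wy": 0, "wz": 0, "dx": 0.0137, "dy": 0.037, "dz": 0, "claw": 1},
    {"wx": 0, "wy": 0, "wz": 0, "dx": 0.0137, "dy": 0.037, "dz": 0, "claw": 1}
  ]
}}

```text
time: 24.48
ee_pos: [0.4339, 0.2857, 0.2492]
ee_rot: [[-0.976, 0.218, -0.001], [0.218, 0.976, -0.001], [0.001, -0.001, -1.0]]
ft_force: [1.2, 0.3, 0.5]
gripper_width: 1.0
```

{"op": "step_arm", "data": {
  "deltas": [
    {"wx": 0, "wy": 0, "wz": -5.1, "dx": 0.0137, "dy": 0.037, "dz": 0, "claw": 1},
    {"wx": 0, "wy": 0, "wz": -5.1, "dx": 0, "dy": 0, "dz": 0, "claw": 1},
    {"wx": 0, "wy": 0, "wz": -5.1, "dx": 0, "dy": 0, "dz": 0, "claw": 1},
    {"wx": 0, "wy": 0, "wz": -5.1, "dx": 0, "dy": 0, "dz": 0, "claw": 1},
    {"wx": 0, "wy": 0, "wz": 0, "dx": 0, "dy": 0, "dz": 0, "claw": 1},
    {"wx": 0, "wy": 0, "wz": 0, "dx": 0, "dy": 0, "dz": 0, "claw": 1},
    {"wx": 0, "wy": 0, "wz": 0, "dx": 0, "dy": 0, "dz": 0, "claw": 1}
  ]
}}

```text
time: 25.07
ee_pos: [0.4296, 0.3228, 0.2497]
ee_rot: [[-0.991, -0.133, -0.001], [-0.133, 0.991, -0.0], [0.001, -0.0, -1.0]]
ft_force: [0.5, -0.5, -0.6]
gripper_width: 1.002
```

```bash
python3 -c "
from h import *
c=grab('wrist','w18');c=grab('wrist')
print(proj(c,[[.4283,.3230,.170],[.555,.35,.17]]))
go(.4283,.3232,.1195,97.8)"
```

```text
[[276.48577917 219.66763764]
 [287.08564514 348.80797525]]
t 25.17 pos [0.4296 0.3229 0.2499] yaw 97.7 tilt [-0.02 -0.01] tool d [0.0012 0.0005 0.1304] wz -0.1 rows>= 3.1 0.0 q [ 0.58  0.08  1.33  0.    1.73 -1.13]
```

View pics/w18.png

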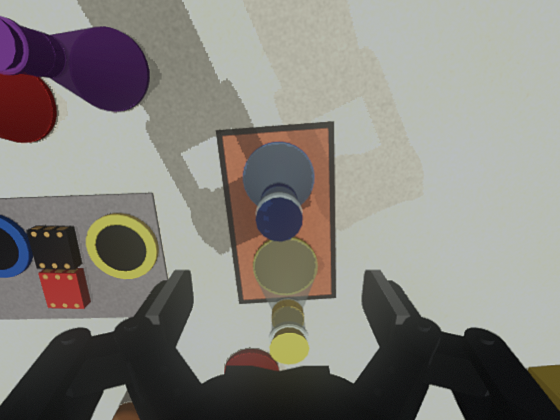

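{"op": "step_arm", "data": {
  "deltas": [
    {"wx": 0, "wy": 0, "wz": 0, "dx": 0.001, "dy": 0.0005, "dz": 0.015, "claw": 1},
    {"wx": 0, "wy": 0, "wz": 0, "dx": 0, "dy": 0, "dz": 0.03, "claw": 1},
    {"wx": 0, "wy": 0, "wz": 0, "dx": 0, "dy": 0, "dz": 0.03, "claw": 1},
    {"wx": 0, "wy": 0, "wz": 0, "dx": 0, "dy": 0, "dz": 0.03, "claw": 1},
    {"wx": 0, "wy": 0, "wz": 0, "dx": 0, "dy": 0, "dz": 0.017, "claw": 1},
    {"wx": 0, "wy": 0, "wz": 0, "dx": 0, "dy": 0, "dz": 0.008, "claw": 1},
    {"wx": 0, "wy": 0, "wz": 0, "dx": 0, "dy": 0, "dz": 0, "claw": 1},
    {"wx": 0, "wy": 0, "wz": 0, "dx": 0, "dy": 0, "dz": 0, "claw": 1}
  ],
  "force": 40
}}

```text
time: 25.83
ee_pos: [0.429, 0.3236, 0.1211]
ee_rot: [[-0.991, -0.135, 0.001], [-0.135, 0.991, 0.001], [-0.001, 0.001, -1.0]]
ft_force: [-1.1, 0.3, 0.3]
gripper_width: 1.0
```

{"op": "step_arm", "data": {
  "deltas": [
    {"wx": 0, "wy": 0, "wz": 0, "dx": 0, "dy": 0, "dz": 0, "claw": 0},
    {"wx": 0, "wy": 0, "wz": 0, "dx": 0, "dy": 0, "dz": 0, "claw": 0},
    {"wx": 0, "wy": 0, "wz": 0, "dx": 0, "dy": 0, "dz": 0, "claw": 0},
    {"wx": 0, "wy": 0, "wz": 0, "dx": 0, "dy": 0, "dz": 0, "claw": 0},
    {"wx": 0, "wy": 0, "wz": 0, "dx": 0, "dy": 0, "dz": 0, "claw": 0},
    {"wx": 0, "wy": 0, "wz": 0, "dx": 0, "dy": 0, "dz": 0, "claw": 0},
    {"wx": 0, "wy": 0, "wz": 0, "dx": 0, "dy": 0, "dz": 0, "claw": 0}
  ]
}}

```text
time: 26.42
ee_pos: [0.4289, 0.3238, 0.121]
ee_rot: [[-0.991, -0.136, 0.001], [-0.136, 0.991, 0.001], [-0.001, 0.001, -1.0]]
ft_force: [-0.2, 1.3, 5.4]
gripper_width: 0.396
```

```bash
python3 -c "
from h import *
c=grab('wrist','w19')
go(.5793,-.0635,.21,97.8)"
```

```text
t 26.47 pos [0.4289 0.3238 0.121 ] yaw 97.82 tilt [0.07 0.06] tool d [-0.0965 -0.4041 -0.0893] wz 0.02 rows>= 10.2 0.0 q [ 0.58  0.15  1.52  0.    1.47 -1.13]
```

View pics/w19.png

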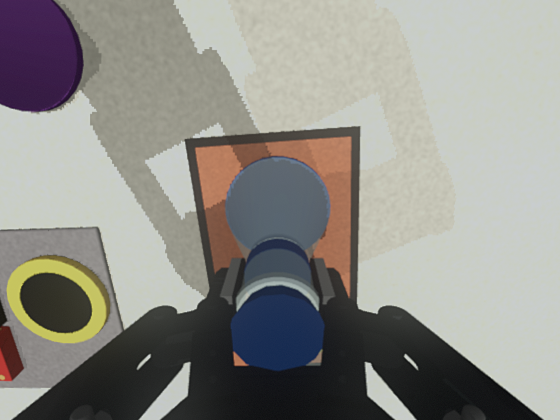

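{"op": "step_arm", "data": {
  "deltas": [
    {"wx": 0, "wy": 0, "wz": 0, "dx": 0, "dy": 0, "dz": -0.015, "claw": 0},
    {"wx": 0, "wy": 0, "wz": 0, "dx": 0, "dy": 0, "dz": -0.025, "claw": 0},
    {"wx": 0, "wy": 0, "wz": 0, "dx": 0, "dy": 0, "dz": -0.03, "claw": 0},
    {"wx": 0, "wy": 0, "wz": 0, "dx": -0.0025, "dy": -0.01, "dz": -0.019, "claw": 0},
    {"wx": 0, "wy": 0, "wz": 0, "dx": -0.006, "dy": -0.025, "dz": 0, "claw": 0},
    {"wx": 0, "wy": 0, "wz": 0, "dx": -0.008, "dy": -0.034, "dz": 0, "claw": 0},
    {"wx": 0, "wy": 0, "wz": 0, "dx": -0.009, "dy": -0.037, "dz": 0, "claw": 0},
    {"wx": 0, "wy": 0, "wz": 0, "dx": -0.009, "dy": -0.037, "dz": 0, "claw": 0}
  ]
}}

```text
time: 27.13
ee_pos: [0.4819, 0.185, 0.208]
ee_rot: [[-0.991, -0.137, -0.002], [-0.137, 0.991, -0.001], [0.002, -0.0, -1.0]]
ft_force: [0.4, 0.2, -2.9]
gripper_width: 0.401
```

{"op": "step_arm", "data": {
  "deltas": [
    {"wx": 0, "wy": 0, "wz": 0, "dx": -0.009, "dy": -0.037, "dz": 0, "claw": 0},
    {"wx": 0, "wy": 0, "wz": 0, "dx": -0.009, "dy": -0.037, "dz": 0, "claw": 0},
    {"wx": 0, "wy": 0, "wz": 0, "dx": -0.009, "dy": -0.037, "dz": 0, "claw": 0},
    {"wx": 0, "wy": 0, "wz": 0, "dx": -0.009, "dy": -0.037, "dz": 0, "claw": 0},
    {"wx": 0, "wy": 0, "wz": 0, "dx": -0.009, "dy": -0.037, "dz": 0, "claw": 0},
    {"wx": 0, "wy": 0, "wz": 0, "dx": -0.008, "dy": -0.034, "dz": 0, "claw": 0},
    {"wx": 0, "wy": 0, "wz": 0, "dx": -0.006, "dy": -0.025, "dz": 0, "claw": 0},
    {"wx": 0, "wy": 0, "wz": 0, "dx": -0.003, "dy": -0.017, "dz": 0, "claw": 0}
  ]
}}

```text
time: 27.8
ee_pos: [0.579, -0.0666, 0.2074]
ee_rot: [[-0.991, -0.133, -0.003], [-0.133, 0.991, -0.0], [0.003, 0.0, -1.0]]
ft_force: [-1.0, 0.6, -3.6]
gripper_width: 0.399
```

{"op": "step_arm", "data": {
  "deltas": [
    {"wx": 0, "wy": 0, "wz": 0, "dx": 0, "dy": 0, "dz": 0, "claw": 0},
    {"wx": 0, "wy": 0, "wz": 0, "dx": 0, "dy": 0, "dz": 0, "claw": 0},
    {"wx": 0, "wy": 0, "wz": 0, "dx": 0, "dy": 0, "dz": 0, "claw": 0},
    {"wx": 0, "wy": 0, "wz": 0, "dx": 0, "dy": 0, "dz": 0, "claw": 0}
  ]
}}

```text
time: 28.13
ee_pos: [0.5787, -0.0627, 0.2087]
ee_rot: [[-0.991, -0.137, -0.001], [-0.137, 0.991, 0.0], [0.001, 0.001, -1.0]]
ft_force: [0.3, -0.6, -2.2]
gripper_width: 0.401
```

```bash
python3 -c "
from h import *
c=grab('wrist','w20');c=grab('wrist')
go(.5795,-.0638,.134,97.8)"
```

```text
t 28.23 pos [ 0.5789 -0.0627  0.2091] yaw 97.89 tilt [-0.    0.01] tool d [-0.0005 -0.0012  0.0751] wz 0.09 rows>= 1.8 0.0 q [-0.17  0.22  1.26  0.    1.66 -1.88]
```

View pics/w20.png

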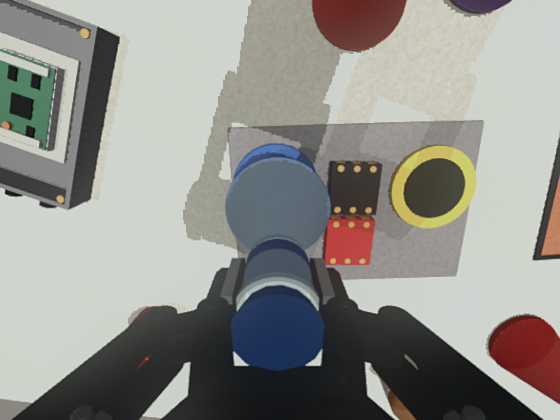

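{"op": "step_arm", "data": {
  "deltas": [
    {"wx": 0, "wy": 0, "wz": 0, "dx": -0.0005, "dy": -0.0011, "dz": 0.012, "claw": 0},
    {"wx": 0, "wy": 0, "wz": 0, "dx": 0, "dy": 0, "dz": 0.02, "claw": 0},
    {"wx": 0, "wy": 0, "wz": 0, "dx": 0, "dy": 0, "dz": 0.02, "claw": 0},
    {"wx": 0, "wy": 0, "wz": 0, "dx": 0, "dy": 0, "dz": 0.012, "claw": 0},
    {"wx": 0, "wy": 0, "wz": 0, "dx": 0, "dy": 0, "dz": 0.006, "claw": 0},
    {"wx": 0, "wy": 0, "wz": 0, "dx": 0, "dy": 0, "dz": 0.003, "claw": 0},
    {"wx": 0, "wy": 0, "wz": 0, "dx": 0, "dy": 0, "dz": 0, "claw": 0},
    {"wx": 0, "wy": 0, "wz": 0, "dx": 0, "dy": 0, "dz": 0, "claw": 0}
  ]
}}

```text
time: 28.9
ee_pos: [0.5802, -0.0648, 0.1371]
ee_rot: [[-0.991, -0.136, 0.002], [-0.136, 0.991, -0.0], [-0.002, -0.0, -1.0]]
ft_force: [-0.8, 0.2, -2.3]
gripper_width: 0.405
```

```bash
python3 -c "
from h import *
c=grab('wrist','w21');c=grab('wrist')
b=grab('side');crop(b,250,140,120,130,5,'b21')
go(.5795,-.0638,.134,97.8);print(ctrl.observe()['ft_force'])"
```

```text
t 29.05 pos [ 0.5803 -0.0648  0.1373] yaw 97.81 tilt [ 0.12 -0.02] tool d [0.0006 0.0011 0.0033] wz 0.01 rows>= 0.1 0.0 q [-0.17  0.26  1.36  0.    1.52 -1.88]
[ 0.569892    0.15635829 -2.94355227]
```

View pics/w21.png

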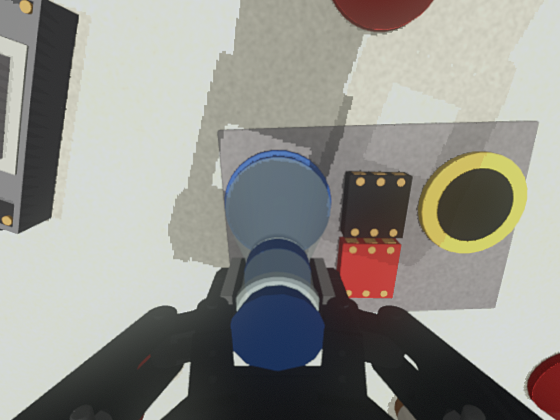

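View pics/b21.png

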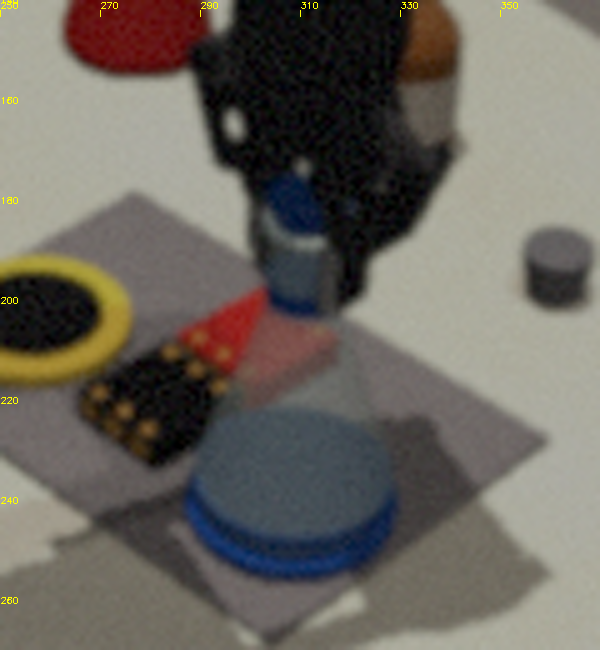

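{"op": "step_arm", "data": {
  "deltas": [
    {"wx": 0, "wy": 0, "wz": 0, "dx": 0.0003, "dy": 0.0008, "dz": 0.001, "claw": 0},
    {"wx": 0, "wy": 0, "wz": 0, "dx": 0, "dy": 0, "dz": 0.001, "claw": 0},
    {"wx": 0, "wy": 0, "wz": 0, "dx": 0, "dy": 0, "dz": 0.0007, "claw": 0},
    {"wx": 0, "wy": 0, "wz": 0, "dx": 0, "dy": 0, "dz": 0, "claw": 0},
    {"wx": 0, "wy": 0, "wz": 0, "dx": 0, "dy": 0, "dz": 0, "claw": 0}
  ]
}}

```text
time: 29.47
ee_pos: [0.5795, -0.0639, 0.134]
ee_rot: [[-0.991, -0.136, 0.001], [-0.136, 0.991, 0.0], [-0.001, -0.0, -1.0]]
ft_force: [-1.9, 0.7, 2.3]
gripper_width: 0.401
```

Contact; release and rise.

{"op": "step_arm", "data": {
  "deltas": [
    {"wx": 0, "wy": 0, "wz": 0, "dx": 0, "dy": 0, "dz": 0, "claw": 0.5},
    {"wx": 0, "wy": 0, "wz": 0, "dx": 0, "dy": 0, "dz": 0, "claw": 0.7},
    {"wx": 0, "wy": 0, "wz": 0, "dx": 0, "dy": 0, "dz": 0, "claw": 1},
    {"wx": 0, "wy": 0, "wz": 0, "dx": 0, "dy": 0, "dz": 0, "claw": 1},
    {"wx": 0, "wy": 0, "wz": 0, "dx": 0, "dy": 0, "dz": 0, "claw": 1},
    {"wx": 0, "wy": 0, "wz": 0, "dx": 0, "dy": 0, "dz": -0.02, "claw": 1},
    {"wx": 0, "wy": 0, "wz": 0, "dx": 0, "dy": 0, "dz": -0.035, "claw": 1},
    {"wx": 0, "wy": 0, "wz": 0, "dx": 0, "dy": 0, "dz": -0.04, "claw": 1}
  ]
}}

```text
time: 30.13
ee_pos: [0.5782, -0.0638, 0.227]
ee_rot: [[-0.991, -0.136, -0.005], [-0.136, 0.991, 0.001], [0.005, 0.002, -1.0]]
ft_force: [0.9, 0.1, 0.7]
gripper_width: 0.998
```

{"op": "step_arm", "data": {
  "deltas": [
    {"wx": 0, "wy": 0, "wz": 0, "dx": 0, "dy": 0, "dz": -0.02, "claw": 1},
    {"wx": 0, "wy": 0, "wz": 0, "dx": 0, "dy": 0, "dz": 0, "claw": 1},
    {"wx": 0, "wy": 0, "wz": 0, "dx": 0, "dy": 0, "dz": 0, "claw": 1}
  ]
}}

```text
time: 30.38
ee_pos: [0.5798, -0.0641, 0.2499]
ee_rot: [[-0.991, -0.136, 0.003], [-0.136, 0.991, -0.0], [-0.003, -0.001, -1.0]]
ft_force: [0.4, 0.5, 0.3]
gripper_width: 1.001
```

```bash
python3 -c "
from h import *
c=grab('wrist','w22')
go(.5552,.3500,.25,97.8)"
```

```text
t 30.43 pos [ 0.5792 -0.064   0.2479] yaw 97.81 tilt [-0.02  0.01] tool d [-0.0324  0.4134 -0.0021] wz 0.01 rows>= 9.9 0.0 q [-0.17  0.21  1.19  0.    1.74 -1.88]
```

View pics/w22.png

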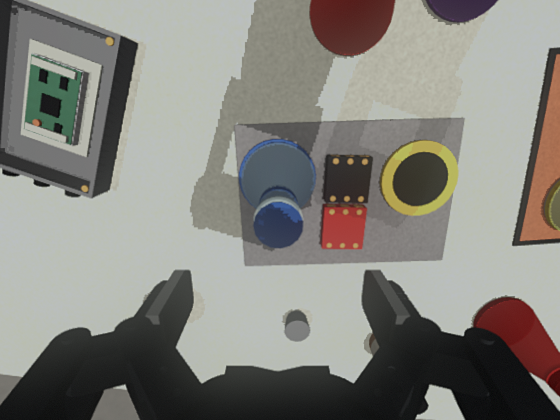

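Blue flask stands on its blue stirrer (277,180), modules in place. Now the yellow one.

{"op": "step_arm", "data": {
  "deltas": [
    {"wx": 0, "wy": 0, "wz": 0, "dx": -0.003, "dy": 0.04, "dz": 0, "claw": 1},
    {"wx": 0, "wy": 0, "wz": 0, "dx": -0.003, "dy": 0.04, "dz": 0, "claw": 1},
    {"wx": 0, "wy": 0, "wz": 0, "dx": -0.003, "dy": 0.04, "dz": 0, "claw": 1},
    {"wx": 0, "wy": 0, "wz": 0, "dx": -0.003, "dy": 0.04, "dz": 0, "claw": 1},
    {"wx": 0, "wy": 0, "wz": 0, "dx": -0.003, "dy": 0.04, "dz": 0, "claw": 1},
    {"wx": 0, "wy": 0, "wz": 0, "dx": -0.003, "dy": 0.04, "dz": 0, "claw": 1},
    {"wx": 0, "wy": 0, "wz": 0, "dx": -0.003, "dy": 0.04, "dz": 0, "claw": 1},
    {"wx": 0, "wy": 0, "wz": 0, "dx": -0.003, "dy": 0.04, "dz": 0, "claw": 1}
  ]
}}

```text
time: 31.1
ee_pos: [0.5586, 0.258, 0.246]
ee_rot: [[-0.991, -0.136, -0.003], [-0.136, 0.991, -0.001], [0.003, -0.001, -1.0]]
ft_force: [0.7, -0.0, -0.8]
gripper_width: 0.997
```

{"op": "step_arm", "data": {
  "deltas": [
    {"wx": 0, "wy": 0, "wz": 0, "dx": -0.003, "dy": 0.04, "dz": 0, "claw": 1},
    {"wx": 0, "wy": 0, "wz": 0, "dx": -0.003, "dy": 0.033, "dz": 0, "claw": 1},
    {"wx": 0, "wy": 0, "wz": 0, "dx": -0.0024, "dy": 0.02, "dz": 0, "claw": 1},
    {"wx": 0, "wy": 0, "wz": 0, "dx": 0, "dy": 0, "dz": 0, "claw": 1},
    {"wx": 0, "wy": 0, "wz": 0, "dx": 0, "dy": 0, "dz": 0, "claw": 1},
    {"wx": 0, "wy": 0, "wz": 0, "dx": 0, "dy": 0, "dz": 0, "claw": 1},
    {"wx": 0, "wy": 0, "wz": 0, "dx": 0, "dy": 0, "dz": 0, "claw": 1}
  ]
}}

```text
time: 31.68
ee_pos: [0.5555, 0.3483, 0.2477]
ee_rot: [[-0.991, -0.134, -0.001], [-0.134, 0.991, -0.001], [0.001, -0.001, -1.0]]
ft_force: [1.5, 0.5, -0.0]
gripper_width: 1.0
```

```bash
python3 -c "
from h import *
c=grab('wrist','w23')
print(proj(c,[.5552,.35,.17]))
go(.5552,.3500,.1205,97.8)"
```

```text
[[278.28183148 222.04757272]]
t 31.73 pos [0.5556 0.3483 0.2481] yaw 97.71 tilt [-0.02 -0.02] tool d [1.000e-04 1.800e-03 1.276e-01] wz -0.09 rows>= 3.1 0.0 q [ 0.5   0.43  0.93 -0.    1.79 -1.2 ]
```

View pics/w23.png

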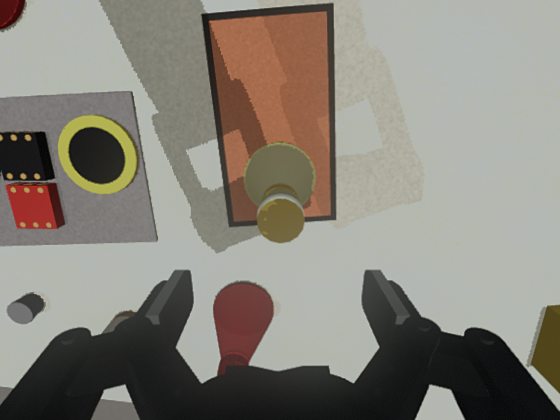

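{"op": "step_arm", "data": {
  "deltas": [
    {"wx": 0, "wy": 0, "wz": 0, "dx": 0, "dy": 0.0017, "dz": 0.015, "claw": 1},
    {"wx": 0, "wy": 0, "wz": 0, "dx": 0, "dy": 0, "dz": 0.03, "claw": 1},
    {"wx": 0, "wy": 0, "wz": 0, "dx": 0, "dy": 0, "dz": 0.03, "claw": 1},
    {"wx": 0, "wy": 0, "wz": 0, "dx": 0, "dy": 0, "dz": 0.03, "claw": 1},
    {"wx": 0, "wy": 0, "wz": 0, "dx": 0, "dy": 0, "dz": 0.015, "claw": 1},
    {"wx": 0, "wy": 0, "wz": 0, "dx": 0, "dy": 0, "dz": 0.0076, "claw": 1},
    {"wx": 0, "wy": 0, "wz": 0, "dx": 0, "dy": 0, "dz": 0, "claw": 1},
    {"wx": 0, "wy": 0, "wz": 0, "dx": 0, "dy": 0, "dz": 0, "claw": 1}
  ]
}}

```text
time: 32.4
ee_pos: [0.5557, 0.3509, 0.1221]
ee_rot: [[-0.991, -0.135, 0.001], [-0.135, 0.991, 0.001], [-0.001, 0.001, -1.0]]
ft_force: [-0.4, 0.3, 0.9]
gripper_width: 0.998
```

{"op": "step_arm", "data": {
  "deltas": [
    {"wx": 0, "wy": 0, "wz": 0, "dx": 0, "dy": 0, "dz": 0, "claw": 0},
    {"wx": 0, "wy": 0, "wz": 0, "dx": 0, "dy": 0, "dz": 0, "claw": 0},
    {"wx": 0, "wy": 0, "wz": 0, "dx": 0, "dy": 0, "dz": 0, "claw": 0},
    {"wx": 0, "wy": 0, "wz": 0, "dx": 0, "dy": 0, "dz": 0, "claw": 0},
    {"wx": 0, "wy": 0, "wz": 0, "dx": 0, "dy": 0, "dz": 0, "claw": 0},
    {"wx": 0, "wy": 0, "wz": 0, "dx": 0, "dy": 0, "dz": 0, "claw": 0},
    {"wx": 0, "wy": 0, "wz": 0, "dx": 0, "dy": 0, "dz": 0, "claw": 0}
  ]
}}

```text
time: 32.98
ee_pos: [0.5554, 0.3513, 0.1217]
ee_rot: [[-0.991, -0.136, 0.001], [-0.136, 0.991, 0.001], [-0.001, 0.0, -1.0]]
ft_force: [-0.1, -2.4, 4.5]
gripper_width: 0.401
```

```bash
python3 -c "
from h import *
go(.5553,.1168,.21,97.8)"
```

```text
t 32.98 pos [0.5554 0.3513 0.1217] yaw 97.8 tilt [0.08 0.03] tool d [ 0.0318 -0.2323 -0.0884] wz 0.0 rows>= 6.0 0.0 q [ 0.51  0.48  1.12 -0.    1.55 -1.2 ]
```

{"op": "step_arm", "data": {
  "deltas": [
    {"wx": 0, "wy": 0, "wz": 0, "dx": 0, "dy": 0, "dz": -0.015, "claw": 0},
    {"wx": 0, "wy": 0, "wz": 0, "dx": 0, "dy": 0, "dz": -0.025, "claw": 0},
    {"wx": 0, "wy": 0, "wz": 0, "dx": 0, "dy": 0, "dz": -0.03, "claw": 0},
    {"wx": 0, "wy": 0, "wz": 0, "dx": 0.002, "dy": -0.012, "dz": -0.018, "claw": 0},
    {"wx": 0, "wy": 0, "wz": 0, "dx": 0.004, "dy": -0.025, "dz": 0, "claw": 0},
    {"wx": 0, "wy": 0, "wz": 0, "dx": 0.005, "dy": -0.035, "dz": 0, "claw": 0},
    {"wx": 0, "wy": 0, "wz": 0, "dx": 0.005, "dy": -0.035, "dz": 0, "claw": 0},
    {"wx": 0, "wy": 0, "wz": 0, "dx": 0.005, "dy": -0.035, "dz": 0, "claw": 0}
  ]
}}

```text
time: 33.65
ee_pos: [0.5528, 0.2065, 0.2077]
ee_rot: [[-0.991, -0.137, -0.002], [-0.137, 0.991, -0.0], [0.002, -0.0, -1.0]]
ft_force: [0.7, -0.1, -1.9]
gripper_width: 0.395
```

{"op": "step_arm", "data": {
  "deltas": [
    {"wx": 0, "wy": 0, "wz": 0, "dx": 0.005, "dy": -0.035, "dz": 0, "claw": 0},
    {"wx": 0, "wy": 0, "wz": 0, "dx": 0.004, "dy": -0.028, "dz": 0, "claw": 0},
    {"wx": 0, "wy": 0, "wz": 0, "dx": 0.0018, "dy": -0.018, "dz": 0, "claw": 0},
    {"wx": 0, "wy": 0, "wz": 0, "dx": 0, "dy": -0.009, "dz": 0, "claw": 0},
    {"wx": 0, "wy": 0, "wz": 0, "dx": 0, "dy": 0, "dz": 0, "claw": 0},
    {"wx": 0, "wy": 0, "wz": 0, "dx": 0, "dy": 0, "dz": 0, "claw": 0},
    {"wx": 0, "wy": 0, "wz": 0, "dx": 0, "dy": 0, "dz": 0, "claw": 0},
    {"wx": 0, "wy": 0, "wz": 0, "dx": 0, "dy": 0, "dz": 0, "claw": 0}
  ]
}}

```text
time: 34.32
ee_pos: [0.555, 0.1184, 0.2086]
ee_rot: [[-0.99, -0.138, -0.0], [-0.138, 0.99, 0.0], [0.0, 0.0, -1.0]]
ft_force: [-0.6, 0.0, -2.6]
gripper_width: 0.4
```

```bash
python3 -c "
from h import *
c=grab('wrist','w24')
go(.5553,.1168,.1347,97.8)"
```

```text
t 34.37 pos [0.555  0.1183 0.2086] yaw 97.91 tilt [-0.01  0.01] tool d [-0.0001 -0.0016  0.0739] wz 0.11 rows>= 1.8 0.0 q [ 0.14  0.18  1.31  0.    1.65 -1.56]
```

View pics/w24.png

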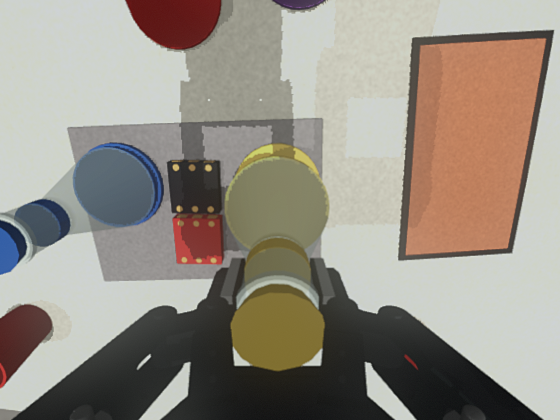

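{"op": "step_arm", "data": {
  "deltas": [
    {"wx": 0, "wy": 0, "wz": 0, "dx": 0, "dy": -0.001, "dz": 0.012, "claw": 0},
    {"wx": 0, "wy": 0, "wz": 0, "dx": 0, "dy": 0, "dz": 0.02, "claw": 0},
    {"wx": 0, "wy": 0, "wz": 0, "dx": 0, "dy": 0, "dz": 0.02, "claw": 0},
    {"wx": 0, "wy": 0, "wz": 0, "dx": 0, "dy": 0, "dz": 0.012, "claw": 0},
    {"wx": 0, "wy": 0, "wz": 0, "dx": 0, "dy": 0, "dz": 0.005, "claw": 0},
    {"wx": 0, "wy": 0, "wz": 0, "dx": 0, "dy": 0, "dz": 0.002, "claw": 0},
    {"wx": 0, "wy": 0, "wz": 0, "dx": 0, "dy": 0, "dz": 0, "claw": 0},
    {"wx": 0, "wy": 0, "wz": 0, "dx": 0, "dy": 0, "dz": 0, "claw": 0}
  ]
}}

```text
time: 35.03
ee_pos: [0.5558, 0.1163, 0.139]
ee_rot: [[-0.991, -0.136, 0.002], [-0.136, 0.991, 0.0], [-0.002, 0.0, -1.0]]
ft_force: [0.6, -0.2, -1.5]
gripper_width: 0.399
```

```bash
python3 -c "
from h import *
c=grab('wrist','w25');c=grab('wrist')
go(.5555,.1168,.1347,97.8)"
```

```text
t 35.13 pos [0.5558 0.1162 0.1391] yaw 97.81 tilt [0.13 0.02] tool d [0.0003 0.0006 0.0044] wz 0.01 rows>= 0.1 0.0 q [ 0.14  0.22  1.41  0.    1.52 -1.57]
```

View pics/w25.png

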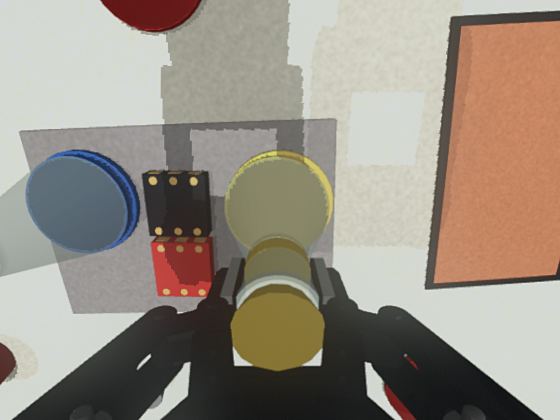

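{"op": "step_arm", "data": {
  "deltas": [
    {"wx": 0, "wy": 0, "wz": 0, "dx": 0.0003, "dy": 0.0009, "dz": 0.002, "claw": 0},
    {"wx": 0, "wy": 0, "wz": 0, "dx": 0, "dy": 0, "dz": 0.0012, "claw": 0},
    {"wx": 0, "wy": 0, "wz": 0, "dx": 0, "dy": 0, "dz": 0.0005, "claw": 0},
    {"wx": 0, "wy": 0, "wz": 0, "dx": 0, "dy": 0, "dz": 0, "claw": 0},
    {"wx": 0, "wy": 0, "wz": 0, "dx": 0, "dy": 0, "dz": 0, "claw": 0}
  ]
}}

```text
time: 35.55
ee_pos: [0.555, 0.117, 0.1347]
ee_rot: [[-0.991, -0.136, 0.001], [-0.136, 0.991, 0.0], [-0.001, 0.0, -1.0]]
ft_force: [-1.0, -0.5, 1.3]
gripper_width: 0.401
```

{"op": "step_arm", "data": {
  "deltas": [
    {"wx": 0, "wy": 0, "wz": 0, "dx": 0, "dy": 0, "dz": 0, "claw": 0.5},
    {"wx": 0, "wy": 0, "wz": 0, "dx": 0, "dy": 0, "dz": 0, "claw": 0.7},
    {"wx": 0, "wy": 0, "wz": 0, "dx": 0, "dy": 0, "dz": 0, "claw": 1},
    {"wx": 0, "wy": 0, "wz": 0, "dx": 0, "dy": 0, "dz": 0, "claw": 1},
    {"wx": 0, "wy": 0, "wz": 0, "dx": 0, "dy": 0, "dz": 0, "claw": 1},
    {"wx": 0, "wy": 0, "wz": 0, "dx": 0, "dy": 0, "dz": -0.02, "claw": 1},
    {"wx": 0, "wy": 0, "wz": 0, "dx": 0, "dy": 0, "dz": -0.035, "claw": 1},
    {"wx": 0, "wy": 0, "wz": 0, "dx": 0, "dy": 0, "dz": -0.04, "claw": 1}
  ]
}}

```text
time: 36.22
ee_pos: [0.5536, 0.1168, 0.2278]
ee_rot: [[-0.991, -0.136, -0.005], [-0.136, 0.991, -0.001], [0.005, 0.0, -1.0]]
ft_force: [0.9, 0.1, -0.2]
gripper_width: 1.001
```

{"op": "step_arm", "data": {
  "deltas": [
    {"wx": 0, "wy": 0, "wz": 0, "dx": 0, "dy": 0, "dz": -0.02, "claw": 1},
    {"wx": 0, "wy": 0, "wz": 0, "dx": 0.005, "dy": 0.03, "dz": 0, "claw": 1},
    {"wx": 0, "wy": 0, "wz": 0, "dx": 0.005, "dy": 0.035, "dz": 0, "claw": 1},
    {"wx": 0, "wy": 0, "wz": 0, "dx": 0.005, "dy": 0.035, "dz": 0, "claw": 1},
    {"wx": 0, "wy": 0, "wz": 0, "dx": 0.005, "dy": 0.035, "dz": 0, "claw": 1},
    {"wx": 0, "wy": 0, "wz": 0, "dx": 0.005, "dy": 0.035, "dz": 0, "claw": 1},
    {"wx": 0, "wy": 0, "wz": 0, "dx": 0, "dy": 0, "dz": 0, "claw": 1},
    {"wx": 0, "wy": 0, "wz": 0, "dx": 0, "dy": 0, "dz": 0, "claw": 1}
  ]
}}

```text
time: 36.88
ee_pos: [0.5062, 0.2835, 0.2488]
ee_rot: [[-0.99, -0.139, -0.0], [-0.139, 0.99, -0.0], [0.0, -0.0, -1.0]]
ft_force: [0.7, -0.3, 0.1]
gripper_width: 0.999
```

```bash
python3 - <<'E'
from h import *
w=grab('wrist','w26');a=grab('scene','a26');b=grab('side','b26')
crop(a,205,160,150,140,5,"a26c");crop(b,215,135,150,140,5,"b26c")
go(.55,.3,.25)
E
```

```text
t 37.03 pos [0.5073 0.2811 0.2491] yaw 97.74 tilt [ 0.   -0.02] tool d [-0.0449  0.013  -0.0009] wz 0 rows>= 1.1 0.0 q [ 0.44  0.2   1.2  -0.    1.74 -1.26]
```

View pics/a26c.png

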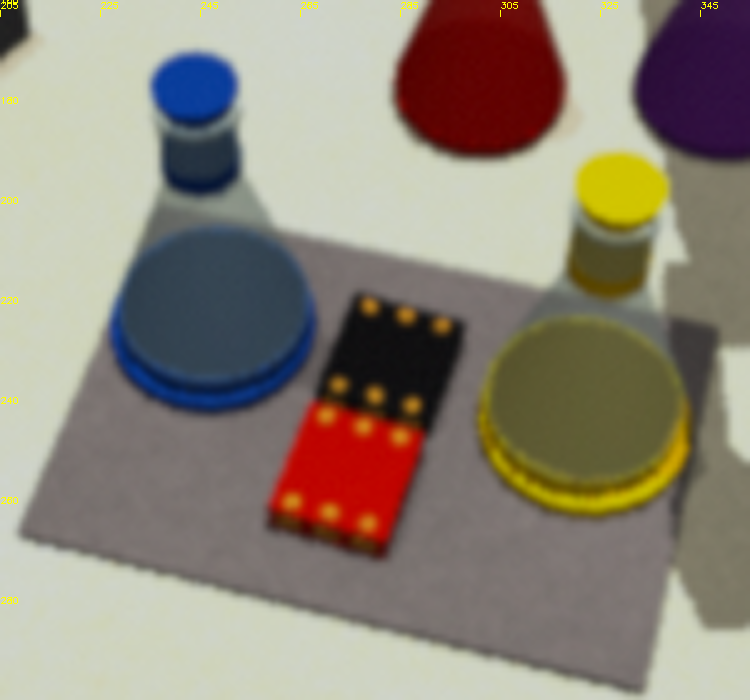

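View pics/b26c.png

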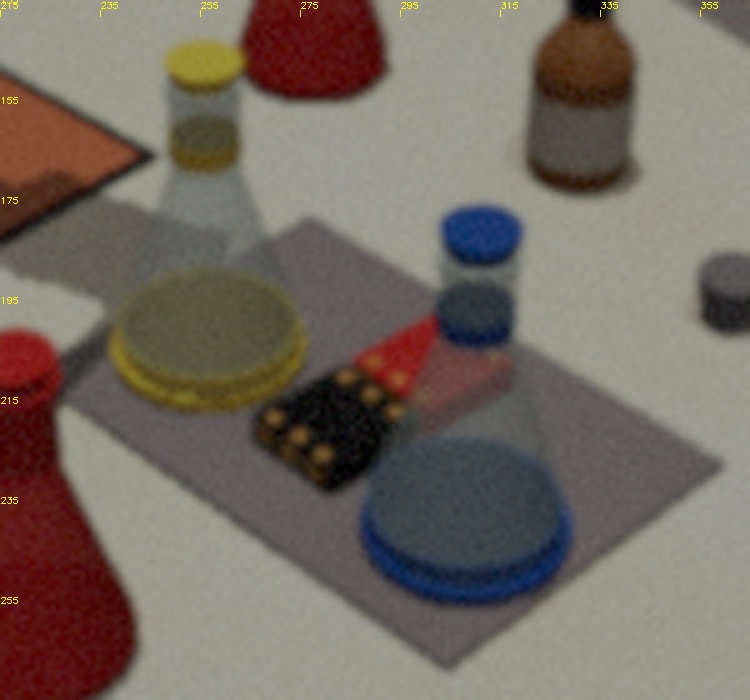

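View pics/a26.png

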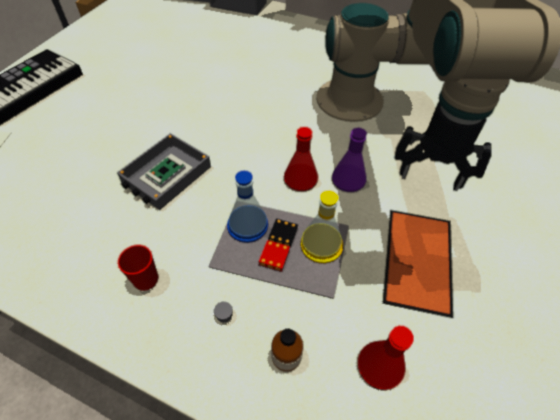

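Both flasks sit on their stirrers within about half a pixel of where they started: blue stopper at (244,177.5), yellow at (329,198). The modules look unmoved and the controller lies on the plate at (167,172), so I'm handing in.

```bash
python3 -c "
from rig import ctrl
print(ctrl.sign_off())"
```

```text
the job is handed in; nothing more can be done
None
```

I handed the job in at about 37 s of the 128 s allowed; no verdict was reported. I moved both flasks to the mat, lifted the controller off the modules and laid it on the box's white plate. Then I put the blue flask and then the yellow flask back on their own stirrers.

**Controller:** From the wrist camera it lies about 0.3 mm off the plate's centre and 0.1° off its long axis. In the picture it lies flat.

**Flasks:** Both stand upright. In the scene and side pictures their stoppers are within about half a pixel (roughly 1 mm) of where they started.

**Modules and look-alikes:** In the last scene and side pictures the modules are where they were before the lift, by eye. I kept away from the purple and red look-alikes, and they show no change.

**Forces:** The largest wrist force reported at the end of a move was about 5.5 N. The gripper ended open, clear of everything.

**Measurements that disagreed:**
- **Heights:** Measured heights differed from the stated ones: box rim and stopper tops 2–4 mm low, stirrer tops about 6 mm high. I used the stated heights and confirmed each placing by contact force.
- **Yellow stirrer:** Two views put its centre 2–3 mm apart. I placed the flask between the two estimates, so it could be 1–2 mm off centre.
- **Controller width:** It read 56–58 mm instead of 60 mm in the pictures, but the gripper closed on it at 59 mm.

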